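Stack the lens cartons on the sloping stand

ROBOT

A 6-joint arm with a two-finger parallel gripper is mounted at the origin on the work surface. World frame = base frame: x ahead of the robot, y to its left, z up, the work surface at z = 0. Lengths are in m, angles in rad, forces in N, time in s.
With the tool pointing down it reaches from about 0.35 to 0.875 m from the base axis. Payload 4.2 kg.
Tool frame: the origin (TCP) lies between the finger pads; the fingertips stand 25 mm ahead of it and the grasp point (between the pads) lies 6 mm ahead of it (robot.tcp_to_tips is the distance from the TCP to the fingertips, in m); x points along the fingers, y is the direction in which the jaws open and shut, and the axes are right-handed (so a half turn about x gives the same grasp; the last joint's range is limited). The gripper opens to 87 mm and grips with 3 to 60 N. Pads are 19 mm wide; open, the fingers measure 117 mm over their backs; the gripper's body (75 mm by 190 mm) begins 51 mm behind the grasp point.
Start: joints at [1.369, 0.385, 0.008, 0, -1.194, -0.259], TCP at [0.278, 0.56, 0.248] pointing down, gripper open.
Joint ranges: [-3.14, 3.14], [-1.21, 2.06], [-1.07, 1.41], [-3.16, 2.05], [-2.99, -0.16], [-3.1, 3.1]. Speed limits (rad/s): [2.79, 2.79, 3.14, 3.14, 3.14, 3.14].

INTERFACE

Orientations are given as a rotation vector (axis times angle).
In Python, from workcell import robot, imaging gives the robot as it stands.
- The arm moves only by the tool arm_command, never from a script. Its argument "rows" is a list of rows, each an object of numbers: "jaw": the opening, from -1 (shut) to 1 (fully open); "dx", "dy", "dz": the shift along the tool's x, y, z in mm; "turn": the turn about the tool's x in degrees. In form: [{"jaw": .., "dx": .., "dy": .., "dz": .., "turn": ..}, ...]. A call has 1 to 10 rows; each row is the pose to reach, as a shift and turn from the pose commanded when the call began, along the tool's axes at that moment; what a row does not reach only later rows make up. A row lasts 1/12 s, in which the tool goes at most 41.7 mm and 7.16 degrees, less where a joint would pass 70% of its speed; a pose out of reach is approached as far as the arm can. A call with a gripper value outside its range is refused whole. The fingers move at their own pace and stop on an object; "force" is the grip in N (left out, the last holds). Time passes only in rows, so rows that repeat a pose let the fingers close. It gives the time, the measured TCP pose, the force and the opening at its end, in the units of the state.
- robot.read_state(): the state, without advancing time (a new reading comes with each control period).
- imaging.snapshot(name): name is "scene" or "top" or "wrist"; returns (picture, depth): 480x640x3 uint8, red, green, blue; 480x640 float32, m along the optical axis (not along the pixel's ray), 0 where there is no reading.
- imaging.camera_info(name): a dict with "mtx" (3x3 intrinsics, pixels), "pose" (4x4, takes a point from camera to world coordinates). Camera axes: x right, y up, looking along -z (the intrinsics and any distortion apply to the point x, -y, -z); pixel columns grow to the right and rows downward; lengths in m; the calibration is good to about 2 mm. A picture is of the moment at which its call begins: read the wrist's pose just before it. camera_info takes no time and is no camera call; for the wrist camera it gives the pose at the moment of the call.
- robot.finish_job(): hands the job in, once; it reports no verdict.
The state is a dict: "t": time; "joints": joint angles; "qd": joint speeds; "tau": joint torques, N m; "tool_pos": TCP position; "tcp_rot": TCP orientation; "contact_force": force on the tool from outside, world axes, zero at the start; "ft_torque": the same for the moment, N m; "gripper_width": finger opening in m.
Only numpy, scipy, OpenCV 4.12 (cv2) and the standard library are available. Lean on these libraries where they do the work, as an engineer would, in place of code of your own. Each camera call takes 0.05 s, during which the arm holds its last target.

TASK

On the sloping stand, first push the wide carton down the slope until its whole end sits square against the backstop. Then put the longer loose carton on top of it and the shortest carton on top of that, each lying flat, its long side running down the slope, about in the middle of the carton below, and with its end square and touching against the backstop. Let go of the finished stack and leave the pliers, dish and screwdriver undisturbed.

Things in the scene. Friction and masses are not known exactly. Their poses are not given: they have to be found in the camera images.
- stand: Fixed stand: white bed sloping 0.24 rad, metal backstop at its low end, no side walls. Origin: on the bed at the middle of the backstop's foot, 36 mm over the table. y points down the slope, through the backstop (cartons lie at negative y); x level across; z square off the bed. Bed 160 mm wide, 250 mm long. Backstop square to the bed, 160 mm wide, 8 thick, rises 110 mm.
- wide: Wide flat cardboard carton, 110 mm wide (x), 150 mm long (y), 40 mm high (z), about 0.35 kg; too wide for the gripper. It starts on the bed 40 to 70 mm short of the backstop and a little askew (up to 0.15 rad): square it as it slides, since pushed askew into the stop it can jam on one corner. Origin: centre of its underside; home at y = -75 mm in the stand's frame.
- mid: The longer loose carton of the same cardboard, 64 mm wide (x), 130 mm long (y), 34 mm high (z), about 0.2 kg; starts flat on the table. Origin: centre of its underside, so home when its origin is at y = -65 mm, z = 40 mm in the stand's frame. Can be gripped across its width.
- small: The shortest carton, same cardboard, 50 mm wide (x), 92 mm long (y), 30 mm high (z), about 0.12 kg; starts flat on the table, it and the longer one swap places between runs. Origin: centre of its underside, so home when its origin is at y = -46 mm, z = 74 mm in the stand's frame. Can be gripped across its width.
- pliers: Bystander: pliers with blue grips, 160 mm long, 40 mm wide, 17 mm high, lying on the table beyond the work. Origin on the table under its joint.
- dish: Bystander: low white round lens dish, 84 mm across, 22 mm high. Origin: centre of its underside.
- driver: Bystander: screwdriver with a red handle lying on the table, 200 mm long, 26 mm high. Origin: at table height under its middle, x towards the tip.
- high_end (a point): Middle of the bed's high end, on its surface (y = -250 mm in the stand's frame), about 95 mm over the table. Cartons stay where they are put on the slope: friction holds them until pushed.
Not all that is in view belongs to the job. Leave any blue, red or turquoise look-alike of the wide alone.

How it is judged:
By the outcome, as a careful person would: the job done as asked, in the order asked, and still so for the second after the job is handed in, with the robot touching nothing.
It also fails if it takes over 72 s, if anything falls off the work surface, if the arm or the gripper's body presses on something with over 40 N, if the wrist force passes 120 N, or if a joint passes its speed limit or range.

## Working session

There is one attempt and no reset: what is moved stays moved. The work goes in short steps, Python scripts to look and compute and a tool call to move; the robot and the scene stay as the last step left them, time stands still between calls to the robot, and variables do not carry over. Pictures are saved under pics/ and viewed, and the job is handed in when it is done.

Besides the shell and the picture viewer there is one more tool, called after "Emit:" as a command line: name --argument value ..., lists and objects as JSON in quotes. arm_command: Moves the arm, as the interface text tells. Its arguments: {"type":"object","properties":{"rows":{"type":"array","items":{"type":"object","properties":{"jaw":{"type":"number"},"dx":{"type":"number"},"dy":{"type":"number"},"dz":{"type":"number"},"turn":{"type":"number"}}}},"force":{"type":"number"}},"required":["rows"]}

```bash
ls; mkdir -p pics
cat > h.py <<'E'
import numpy as np,cv2
from workcell import robot,imaging
def snap(name,fn):
    info=imaging.camera_info(name); p,d=imaging.snapshot(name)
    cv2.imwrite('pics/%s.png'%fn,p[:,:,::-1]); np.savez('pics/%s.npz'%fn,p=p,d=d,K=info['mtx'],T=info['pose'])
    return p,d,info
def load(fn):
    return np.load('pics/%s.npz'%fn)
def cloud(z):
    K,T,d=z['K'],z['T'],z['d']
    v,u=np.mgrid[:480,:640]
    X=(u-K[0,2])/K[0,0]*d; Y=-(v-K[1,2])/K[1,1]*d
    P=np.stack([X,Y,-d,np.ones_like(d)],-1)@T.T
    P=P[...,:3]; P[d==0]=np.nan
    return P
E
python3 - <<'E'
from h import *
s=robot.read_state(); print(s)
for n in ('scene','top','wrist'):
    p,d,i=snap(n,n+'0'); print(n,{k:(np.round(v,4).tolist() if hasattr(v,'shape') else v) for k,v in i.items()},(d==0).mean())
E
```

```text
pics
{'t': 0.0, 'joints': array([ 1.36857965e+00,  3.85569660e-01,  6.58719150e-03, -5.20750865e-04,
       -1.19398876e+00, -2.58602775e-01]), 'qd': array([-0.00160085,  0.00066512, -0.00068984, -0.00040679,  0.00169203,
        0.00160389]), 'tau': array([-8.98615108e-04, -3.90666211e+01,  1.87407160e+01,  4.22012463e+00,
        1.10211584e-02, -1.93215692e-04]), 'tool_pos': array([0.27765392, 0.55931063, 0.24643329]), 'tcp_rot': array([-1.96550758,  0.46356828,  1.96636077]), 'contact_force': array([ 0.47556388, -0.73690913, -0.88345123]), 'ft_torque': array([-0.01289151,  0.00315354,  0.0251821 ]), 'gripper_width': 0.08699193742762218}
scene {'mtx': [[437.5029, 0.0, 322.0191], [0.0, 437.5029, 240.8177], [0.0, 0.0, 1.0]], 'pose': [[-0.6878, -0.4775, 0.5467, 1.0255], [0.7259, -0.4571, 0.514, 0.4308], [0.0044, 0.7504, 0.661, 0.7089], [0.0, 0.0, 0.0, 1.0]]} 0.003837890625
top {'mtx': [[542.2219, 0.0, 318.3816], [0.0, 542.2219, 238.8932], [0.0, 0.0, 1.0]], 'pose': [[0.0064, 0.9918, -0.1277, 0.4156], [-1.0, 0.0055, -0.0071, -0.0575], [-0.0063, 0.1278, 0.9918, 1.088], [0.0, 0.0, 0.0, 1.0]]} 0.003929036458333333
wrist {'mtx': [[341.7533, 0.0, 322.0586], [0.0, 341.7533, 237.6098], [0.0, 0.0, 1.0]], 'pose': [[-0.4448, 0.867, 0.2245, 0.3379], [-0.8956, -0.4313, -0.1089, 0.5289], [0.0024, -0.2495, 0.9684, 0.3832], [0.0, 0.0, 0.0, 1.0]]} 0.04277018229166667
```

View pics/scene0.png

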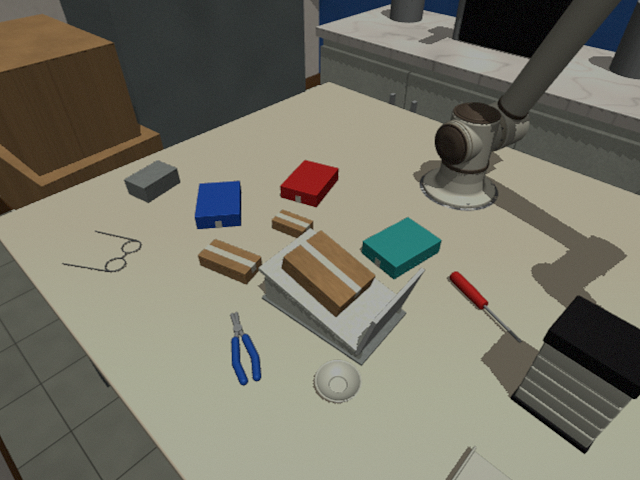

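View pics/top0.png

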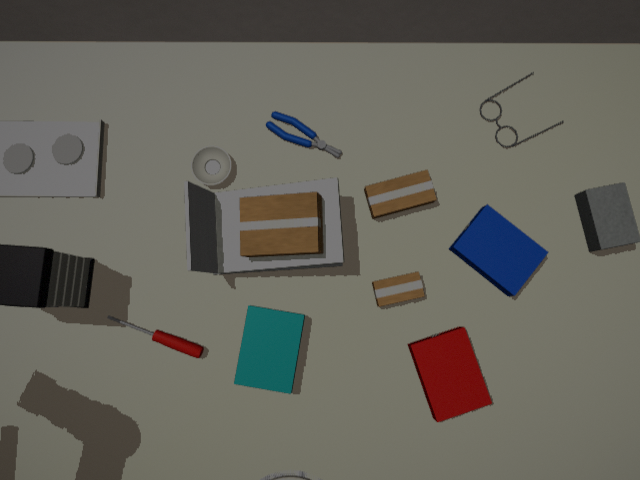

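View pics/wrist0.png

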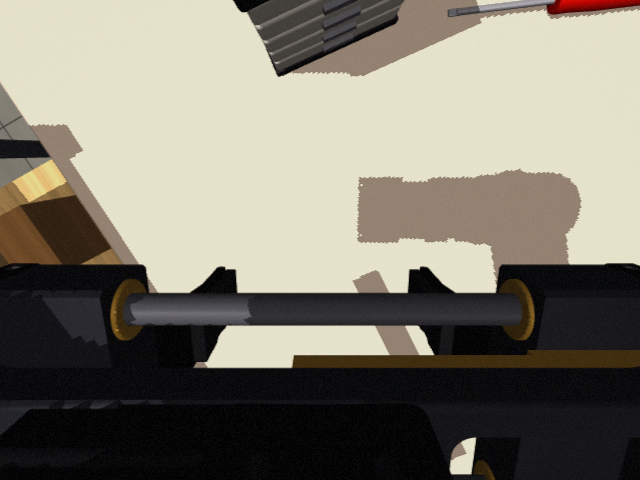

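The stand is in top view at ~(265,225), with the backstop at the left (u≈200). The brown wide carton is on the bed at (280,225). The loose brown cartons are at (400,193), the longer one, and (398,289), the shorter one. The blue, red and turquoise boxes are the look-alikes to leave alone.

```bash
cat >> h.py <<'E'
def brown(p):
    h=cv2.cvtColor(p,cv2.COLOR_RGB2HSV)
    return (h[...,0]>6)&(h[...,0]<22)&(h[...,1]>90)&(h[...,2]>40)
E
python3 - <<'E'
from h import *
a=cv2.imread('pics/top0.png')[110:330,170:450]; b=cv2.imread('pics/scene0.png')[180:380,180:460]
cv2.imwrite('pics/c0.png',np.vstack([cv2.resize(a,(373,293)),cv2.resize(b,(373,266))])) if 0 else cv2.imwrite('pics/c0.png',cv2.resize(a,None,fx=2.7,fy=2.7))
for n in ('top0','scene0'):
    z=load(n);P=cloud(z);m=brown(z['p'])
    k,l,st,c=cv2.connectedComponentsWithStats(m.astype(np.uint8))
    for i in range(1,k):
        if st[i,4]>150:
            q=P[l==i]; q=q[~np.isnan(q[:,0])]; print(n,st[i],np.round(np.median(q,0),3),np.round(np.percentile(q[:,2],[2,50,98]),3))
    # table
    print('table z', [np.round(P[v,u],4) for v,u in ([(300,560),(400,330),(100,200)] if n=='top0' else [(420,250),(250,180)])])
    w=(np.ptp(z['p'].astype(int),axis=2)<25)
# stand profile along image row in top
z=load('top0');P=cloud(z)
for v in (192,262): 
    print(v,[(u,*np.round(P[v,u],3)) for u in range(184,352,8)])
E
```

```text
top0 [364 170  67  29 717] [ 0.664 -0.205  0.034] [0.028 0.034 0.038]
top0 [369 189  68  30 844] [ 0.624 -0.216  0.034] [0.006 0.034 0.038]
top0 [ 240  192   81   30 1880] [0.601 0.022 0.109] [0.091 0.109 0.126]
top0 [ 240  226   81   31 2036] [0.537 0.021 0.108] [0.089 0.108 0.126]
top0 [372 272  49  18 384] [ 0.472 -0.202  0.03 ] [0.024 0.03  0.034]
top0 [376 288  49  19 410] [ 0.439 -0.209  0.03 ] [-0.     0.03   0.034]
table z [array([ 0.4359, -0.5302,  0.0019]), array([ 0.2392, -0.0744, -0.001 ]), array([0.8471, 0.1998, 0.0017])]
scene0 [    0    14   163   196 21573] [ 0.618 -1.089  0.079] [-0.263  0.079  0.249]
scene0 [306  74  14  16 154] [-1.547 -2.109 -0.703] [-0.751 -0.703 -0.655]
scene0 [272 217  34  21 383] [ 0.479 -0.202  0.023] [0.001 0.023 0.031]
scene0 [ 307  231   68   67 1324] [0.54  0.03  0.106] [0.075 0.106 0.125]
scene0 [ 198  239   64   45 1297] [ 0.662 -0.2    0.032] [0.002 0.032 0.036]
scene0 [ 282  246   74   70 2315] [0.614 0.03  0.101] [0.064 0.101 0.124]
table z [array([0.8517, 0.1049, 0.0011]), array([ 0.6979, -0.3427, -0.    ])]
192 [(184, np.float64(0.
[... 1975 characters left out ...]
loat64(0.503), np.float64(0.053), np.float64(0.059)), (272, np.float64(0.503), np.float64(0.037), np.float64(0.063)), (280, np.float64(0.503), np.float64(0.022), np.float64(0.064)), (288, np.float64(0.503), np.float64(0.007), np.float64(0.069)), (296, np.float64(0.502), np.float64(-0.009), np.float64(0.076)), (304, np.float64(0.502), np.float64(-0.024), np.float64(0.082)), (312, np.float64(0.502), np.float64(-0.039), np.float64(0.079)), (320, np.float64(0.502), np.float64(-0.054), np.float64(0.086)), (328, np.float64(0.501), np.float64(-0.068), np.float64(0.089)), (336, np.float64(0.501), np.float64(-0.083), np.float64(0.091)), (344, np.float64(0.509), np.float64(-0.102), np.float64(0.001))]
```

View pics/c0.png

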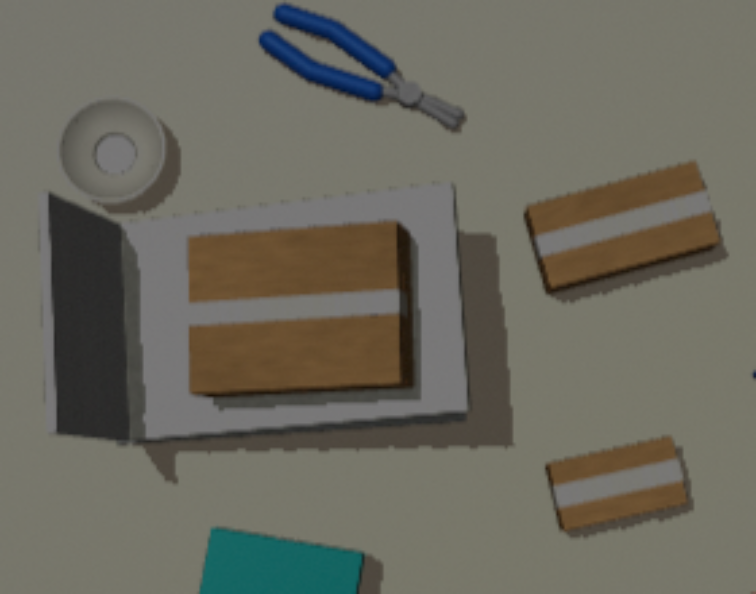

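```bash
cat >> h.py <<'E'
def pfit(q,it=6,t=.004):
    keep=np.ones(len(q),bool)
    for _ in range(it):
        c=q[keep].mean(0); n=np.linalg.svd(q[keep]-c,full_matrices=False)[2][2]
        r=(q-c)@n; keep=abs(r)<max(t,1.0*np.std(r[keep])) 
    return c,n*(1 if n[2]>0 else -1),keep.sum()
def rect(q,ex,ey):
    """min-area rect of points in plane axes; returns center2, angle, size"""
    uv=np.stack([q@ex,q@ey],1).astype(np.float32)*1000
    return cv2.minAreaRect(uv)
E
cat > stand.py <<'E'
from h import *
def region(P,poly):
    m=np.zeros(P.shape[:2],np.uint8); cv2.fillPoly(m,[np.array(poly,np.int32)],1); q=P[m>0]; return q[~np.isnan(q[:,0])]
def go():
    for n in ('top0','scene0'):
        z=load(n);P=cloud(z)
        if n=='top0':
            bed=np.vstack([region(P,[(228,188),(336,184),(337,190),(228,197)]) if 0 else region(P,[(240,188),(300,185),(300,189),(240,191)]),region(P,[(325,186),(334,186),(338,260),(326,260)]),region(P,[(230,262),(320,259),(320,264),(230,267)])])
            back=region(P,[(194,195),(211,200),(214,262),(195,262)])
        else:
            bed=np.vstack([region(P,[(266,270),(278,265),(283,285),(335,318),(350,325),(345,335)])])
            back=region(P,[(375,322),(415,280),(400,310),(370,340)])
        c,nz,k=pfit(bed); print(n,'bed',c.round(4),nz.round(4),k,len(bed),'slope',np.arccos(nz[2]), 'yaw of downslope',np.degrees(np.arctan2(nz[1],nz[0])))
        cb,nb,kb=pfit(back); print(' back',cb.round(4),nb.round(4),kb,len(back),'dot',nb@nz,'yaw',np.degrees(np.arctan2(nb[1],nb[0])))
go()
E
python3 stand.py
python3 - <<'E'
from h import *
for n in ('top0','scene0'):
    z=load(n);P=cloud(z);m=brown(z['p'])
    for nm,b,zr in (('mid',(.56,.72,-.32,-.1),(.026,.045)),('small',(.38,.54,-.3,-.1),(.022,.04)),('wide',(.48,.66,-.09,.14),None)):
        s=(P[...,0]>b[0])&(P[...,0]<b[1])&(P[...,1]>b[2])&(P[...,1]<b[3])
        if zr: 
            s&=(P[...,2]>zr[0]); q=P[s]; c,nn,k=pfit(q); r=rect(q,np.array([1,0,0.]),np.array([0,1,0.])); print(n,nm,c.round(4),nn.round(3),[np.round(x,1) for x in r])
        else:
            q=P[s&m]; c,nn,k=pfit(q)
            mm=s&(abs((P-c)@nn)<.008); q=P[mm]
            q=np.delete(q,[],0)
            r=rect(q-0,np.array([1,0,0.]),np.array([0,1,0.])); print(n,nm,c.round(4),nn.round(3),len(q),[np.round(x,1) for x in r])
            print('slope',np.arccos(nn[2]))
E
```

```text
top0 bed [ 0.5609 -0.0205  0.078 ] [-0.0176  0.2362  0.9715] 1627 1674 slope 0.2391717083646518 yaw of downslope 94.25649536411106
 back [0.5596 0.1641 0.0879] [ 0.0709 -0.9697  0.2336] 1232 1232 dot -0.0033855115197763998 yaw -85.8199260457553
scene0 bed [0.6377 0.0416 0.0641] [-0.0366  0.2345  0.9714] 556 556 slope 0.23964558251625342 yaw of downslope 98.87707797080982
 back [0.57   0.1739 0.0914] [ 0.0699 -0.97    0.2327] 531 531 dot -0.003968498414432916 yaw -85.8784945651835
top0 mid [ 0.6455 -0.2121  0.0339] [ 0.003 -0.001  1.   ] [array([ 646. , -212.1]), array([ 65.1, 131.3]), np.float64(15.5)]
top0 small [ 0.4561 -0.2063  0.03  ] [ 0.004 -0.004  1.   ] [array([ 456.4, -206.5]), array([50.1, 92.9]), np.float64(13.1)]
top0 wide [0.5687 0.0225 0.1088] [-0.016  0.236  0.972] 4705 [array([570.3,  23.5]), array([111.2, 148.8]), np.float64(1.7)]
slope 0.23905461465947933
scene0 mid [ 0.6478 -0.2081  0.0334] [0.011 0.004 1.   ] [array([ 646.5, -211.6]), array([ 66.3, 133. ]), np.float64(15.7)]
scene0 small [ 0.4584 -0.2038  0.0296] [0.01  0.005 1.   ] [array([ 457. , -204.5]), array([52.2, 94.2]), np.float64(13.5)]
scene0 wide [0.5753 0.0279 0.1073] [-0.016  0.237  0.971] 3597 [array([570.7,  24.1]), array([113.6, 148.5]), np.float64(1.3)]
slope 0.2394865502901823
```

```bash
cat > fr.py <<'E'
from h import *
from scipy.spatial.transform import Rotation as Ro
def Yaw(d): return Ro.from_euler('z',d,degrees=True).as_matrix()
YAW=4.16; SL=.2393
RS=Yaw(YAW)@Ro.from_euler('x',-SL).as_matrix()   # columns x_s,y_s,z_s
c=np.array([.5609,-.0205,.078]); cb=np.array([.5596,.1641,.0879])
# origin: z_s=0 , y_s=0
O=np.linalg.solve(np.stack([RS[:,2],RS[:,1],RS[:,0]]),[RS[:,2]@c,RS[:,1]@cb,RS[:,0]@np.array([.5654,.03,.06])])
def S(P): return (P-O)@RS      # world->stand
def W(p): return O+RS@np.asarray(p,float)
def tool(s=None):
    s=s or robot.read_state(); return s['tool_pos'],Ro.from_rotvec(s['tcp_rot']).as_matrix()
E
python3 - <<'E'
from fr import *
print('O',O.round(4),RS.round(3).tolist())
p,R=tool();print(p,R.round(3).tolist())
for n in ('top0','scene0'):
    P=cloud(load(n)); Q=S(P)*1000
    m=(abs(Q[...,2])<6)&(Q[...,1]<-15)&(Q[...,1]>-245)&(abs(Q[...,0])<100)
    q=Q[m]; print(n,'bed',len(q),q[:,2].mean())
    for y in range(-240,0,30):
        t=q[abs(q[:,1]-y)<12]
        if len(t): print(y,t[:,0].min().round(1),t[:,0].max().round(1))
    m=(Q[...,2]>15)&(abs(Q[...,1])<8)&(abs(Q[...,0])<100); q=Q[m]; print('back x',np.percentile(q[:,0],[.5,99.5]),q[:,1].mean(),q[:,2].max())
    m=(abs(Q[...,2]-40)<6)&(Q[...,1]<-15)&(abs(Q[...,0])<90)&(Q[...,1]>-235); q=Q[m]
    print('wide',len(q),q[:,2].mean(),cv2.minAreaRect(q[:,:2].astype(np.float32)))
E
```

```text
O [0.5566 0.1512 0.0361] [[0.997, -0.07, -0.017], [0.073, 0.969, 0.236], [0.0, -0.237, 0.972]]
[0.27772138 0.55944663 0.246741  ] [[-0.001, -0.445, -0.896], [-0.002, -0.896, 0.445], [-1.0, 0.002, -0.0]]
top0 bed 4541 -0.028711447270468544
-240 -72.4 87.5
-210 -72.2 88.2
-180 -72.2 87.7
-150 -72.2 87.3
-120 -72.4 88.3
-90 -72.3 87.8
-60 -72.1 87.8
-30 -72.4 87.6
back x [-72.12313901  86.22980664] 0.5881136556516097 114.64305226198547
wide 4675 39.97965264059608 ((4.6451263427734375, -141.1688232421875), (152.55950927734375, 110.85511016845703), 87.52589416503906)
scene0 bed 3554 -0.29350845633203493
-240 -72.1 88.8
-210 51.9 89.2
-180 56.4 88.5
-150 57.1 88.4
-120 58.4 89.1
-90 59.5 88.7
-60 -74.8 89.1
-30 -73.0 88.4
back x [-70.65573132  88.63522692] 4.509201892491768 112.13749925365282
wide 3525 39.616774736975714 ((4.711605072021484, -141.08108520507812), (152.13987731933594, 113.71641540527344), 87.29425811767578)
```

```bash
cat >> fr.py <<'E'
O=O+RS[:,0]*.0078
def plan(w,heading):
    """w: world target of tips; prints mm shifts in present tool axes and turn deg"""
    p,R=tool(); d=(np.asarray(w)+[0,0,.025]-p)@R*1000
    h=np.degrees(np.arctan2(R[1,1],R[0,1])); t=-((heading-h+180)%360-180)
    print('tips',(p-[0,0,.025]).round(4),'stand',(S(p-np.array([0,0,.025]))*1000).round(1),'heading',h.round(2),'-> dx dy dz',d.round(1),'turn',round(t,2))
E
python3 - <<'E'
from fr import *
print(O)
plan(W([-.003,-.240,.09]),184.16)
E
```

```text
[0.56436278 0.15178464 0.0361389 ]
tips [0.2777 0.5594 0.2217] stand [-256.3  371.2  281.6] heading -116.41 -> dx dy dz [  42.   421.5 -543.2] turn 59.43
```

Emit:
arm_command --rows '[{"jaw": 0.4, "dy": 25, "dz": -32, "turn": 6}, {"jaw": 0.4, "dy": 50, "dz": -64, "turn": 12}, {"jaw": 0.4, "dy": 75, "dz": -96, "turn": 18}, {"jaw": 0.4, "dy": 100, "dz": -128, "turn": 24}, {"jaw": 0.4, "dy": 125, "dz": -161, "turn": 30}, {"jaw": 0.4, "dy": 150, "dz": -193, "turn": 36}, {"jaw": 0.4, "dy": 175, "dz": -225, "turn": 42}, {"jaw": 0.4, "dy": 200, "dz": -258, "turn": 48}, {"jaw": 0.4, "dy": 225, "dz": -290, "turn": 54}, {"jaw": 0.4, "dy": 250, "dz": -322, "turn": 59.4}]'

```text
invalid input at $.rows[0]: expected keys jaw, dx, dy, dz, turn
```

Run:
```python
from fr import *
plan(W([-.003,-.240,.06]),184.16)
```

```text
tips [0.2777 0.5594 0.2217] stand [-256.3  371.2  281.6] heading -116.41 -> dx dy dz [  71.2  427.5 -546.8] turn 59.43
```

Emit:
arm_command --rows '[{"jaw": 0.4, "dx": 0, "dy": 25, "dz": -32, "turn": 6}, {"jaw": 0.4, "dx": 0, "dy": 50, "dz": -64, "turn": 12}, {"jaw": 0.4, "dx": 0, "dy": 75, "dz": -96, "turn": 18}, {"jaw": 0.4, "dx": 0, "dy": 100, "dz": -128, "turn": 24}, {"jaw": 0.4, "dx": 0, "dy": 125, "dz": -161, "turn": 30}, {"jaw": 0.4, "dx": 0, "dy": 150, "dz": -193, "turn": 36}, {"jaw": 0.4, "dx": 0, "dy": 175, "dz": -225, "turn": 42}, {"jaw": 0.4, "dx": 0, "dy": 200, "dz": -258, "turn": 48}, {"jaw": 0.4, "dx": 0, "dy": 225, "dz": -290, "turn": 54}, {"jaw": 0.4, "dx": 0, "dy": 250, "dz": -322, "turn": 59.4}]'

```text
t: 0.98
tool_pos: [0.4554, 0.1907, 0.2476]
tcp_rot: [-1.259, 1.176, 1.26]
contact_force: [1.4, -0.1, -0.5]
gripper_width: 0.061
```

Run:
```python
from fr import *
plan(W([-.003,-.240,.06]),184.16)
```

```text
tips [0.4554 0.1907 0.2226] stand [-105.9    1.2  192.2] heading -176.07 -> dx dy dz [  71.2 -104.  -265.3] turn -0.23
```

Emit:
arm_command --rows '[{"jaw": 0.4, "dx": 0, "dy": -14, "dz": -37, "turn": 0}, {"jaw": 0.4, "dx": 0, "dy": -28, "dz": -74, "turn": 0}, {"jaw": 0.4, "dx": 0, "dy": -42, "dz": -110, "turn": 0}, {"jaw": 0.4, "dx": 0, "dy": -56, "dz": -146, "turn": 0}, {"jaw": 0.4, "dx": 0, "dy": -70, "dz": -182, "turn": 0}, {"jaw": 0.4, "dx": 10, "dy": -84, "dz": -218, "turn": 0}, {"jaw": 0.4, "dx": 30, "dy": -97, "dz": -250, "turn": 0}, {"jaw": 0.4, "dx": 50, "dy": -104, "dz": -265, "turn": 0}, {"jaw": 0.4, "dx": 71, "dy": -104, "dz": -265, "turn": 0}, {"jaw": 0.4, "dx": 71, "dy": -104, "dz": -265, "turn": 0}]'

```text
t: 1.82
tool_pos: [0.5754, -0.0653, 0.1713]
tcp_rot: [-1.255, 1.183, 1.268]
contact_force: [-0.9, -0.6, -0.7]
gripper_width: 0.0608
```

Run:
```python
from fr import *
plan(W([-.003,-.240,.008]),184.16)
snap('scene','s1');snap('wrist','w1')
a=cv2.imread('pics/s1.png')[190:390,200:460];b=cv2.imread('pics/w1.png')
cv2.imwrite('pics/c1.png',np.hstack([cv2.resize(a,(400,308)),cv2.resize(b,(400,308))]))
```

```text
tips [ 0.5754 -0.0653  0.1463] stand [  -4.8 -237.3   55.5] heading -176.01 -> dx dy dz [ 45.5  -2.3 -14. ] turn -0.17
```

View pics/c1.png

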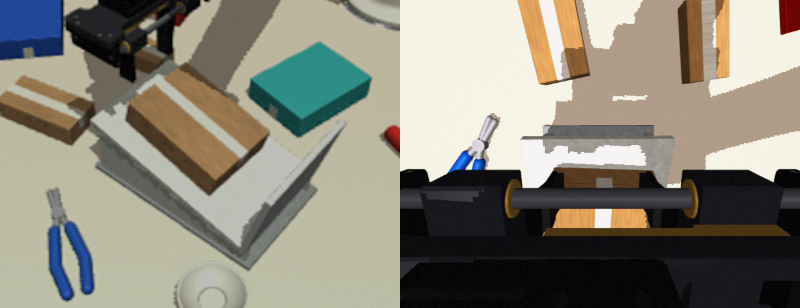

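Emit:
arm_command --rows '[{"jaw": 0.4, "dx": 0, "dy": -2, "dz": -14, "turn": -0.2}, {"jaw": 0.4, "dx": 20, "dy": -2, "dz": -14, "turn": -0.2}, {"jaw": 0.4, "dx": 36, "dy": -2, "dz": -14, "turn": -0.2}, {"jaw": 0.4, "dx": 44, "dy": -2, "dz": -14, "turn": -0.2}, {"jaw": 0.4, "dx": 45, "dy": -2, "dz": -14, "turn": -0.2}, {"jaw": 0.4, "dx": 45, "dy": -2, "dz": -14, "turn": -0.2}]'

```text
t: 2.42
tool_pos: [0.5818, -0.0772, 0.1326]
tcp_rot: [-1.268, 1.17, 1.265]
contact_force: [0.9, 0.4, 0.7]
gripper_width: 0.061
```

Run:
```python
from fr import *
plan(W([-.003,-.163,.008]),184.16)
snap('scene','s2');snap('wrist','w2')
a=cv2.imread('pics/s2.png')[190:390,200:460];b=cv2.imread('pics/w2.png')
cv2.imwrite('pics/c2.png',np.hstack([cv2.resize(a,(400,308)),cv2.resize(b,(400,308))]))
```

```text
tips [ 0.5818 -0.0772  0.1076] stand [   0.8 -240.1   15. ] heading -175.52 -> dx dy dz [25.   3.4 73.3] turn 0.32
```

View pics/c2.png

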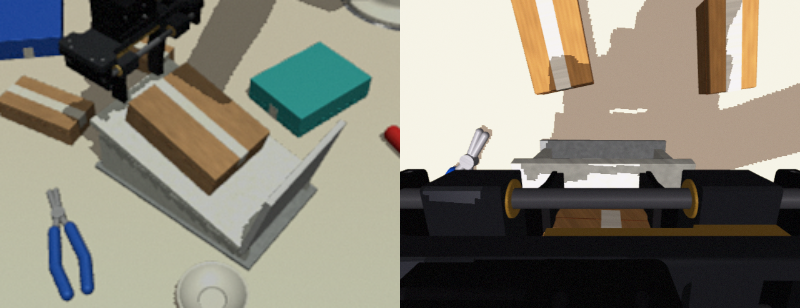

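Emit:
arm_command --rows '[{"jaw": 0.4, "dx": 0, "dy": 0, "dz": 0, "turn": 0}]'

```text
t: 2.6
tool_pos: [0.5821, -0.0775, 0.133]
tcp_rot: [-1.267, 1.17, 1.264]
contact_force: [0.9, 0.1, -0.1]
gripper_width: 0.061
```

Run:
```python
from fr import *
plan(W([-.003,-.163,.008]),184.16)
```

```text
tips [ 0.5821 -0.0775  0.108 ] stand [   1.  -240.4   15.3] heading -175.56 -> dx dy dz [25.4  3.8 73.5] turn 0.28
```

Emit:
arm_command --rows '[{"jaw": 0.4, "dx": 7, "dy": 3.5, "dz": 2, "turn": 0.3}, {"jaw": 0.4, "dx": 8, "dy": 3.5, "dz": 5, "turn": 0.3}, {"jaw": 0.4, "dx": 9.5, "dy": 3.5, "dz": 11, "turn": 0.3}, {"jaw": 0.4, "dx": 11, "dy": 3.5, "dz": 17, "turn": 0.3}, {"jaw": 0.4, "dx": 12.5, "dy": 3.5, "dz": 23, "turn": 0.3}, {"jaw": 0.4, "dx": 14, "dy": 3.5, "dz": 29, "turn": 0.3}, {"jaw": 0.4, "dx": 15.5, "dy": 3.5, "dz": 35, "turn": 0.3}, {"jaw": 0.4, "dx": 17, "dy": 3.5, "dz": 41, "turn": 0.3}]'

```text
t: 3.27
tool_pos: [0.5746, -0.0365, 0.1144]
tcp_rot: [-1.262, 1.175, 1.262]
contact_force: [0.1, -1.0, -0.9]
gripper_width: 0.0609
```

```bash
cat > wide.py <<'E'
from fr import *
import sys
n=sys.argv[1]
plan(W([-.003,-.163,.008]),184.16)
snap('scene','s'+n);snap('top','t'+n)
a=cv2.imread('pics/s%s.png'%n)[190:390,200:460];b=cv2.imread('pics/t%s.png'%n)[150:304,170:370]
cv2.imwrite('pics/c%s.png'%n,np.hstack([cv2.resize(a,(400,308)),cv2.resize(b,(400,308))]))
for k in ('s','t'):
    z=load(k+n); Q=S(cloud(z))*1000
    m=(abs(Q[...,2]-40)<6)&(Q[...,1]<-1)&(abs(Q[...,0])<80)&(Q[...,1]>-235)&(brown(z['p'])|(z['p'].min(2)>60)); m=cv2.morphologyEx(m.astype(np.uint8),cv2.MORPH_OPEN,np.ones((5,5)))>0
    q=Q[m]; print(k,len(q),cv2.minAreaRect(q[:,:2].astype(np.float32)),q[:,1].min(),q[:,1].max())
E
python3 wide.py 3
```

```text
tips [ 0.5746 -0.0365  0.0894] stand [  -3.5 -195.8    7.1] heading -175.88 -> dx dy dz [ 6.9 -0.4 32.1] turn -0.04
s 3560 ((-5.100284576416016, -110.29322052001953), (151.41021728515625, 112.21287536621094), 89.89579010009766) -185.99342903610446 -34.582864743477806
t 1864 ((-31.6634578704834, -100.5561752319336), (58.60100173950195, 131.78306579589844), 0.0423363633453846) -166.43811953060057 -34.67568369084183
```

View pics/c3.png

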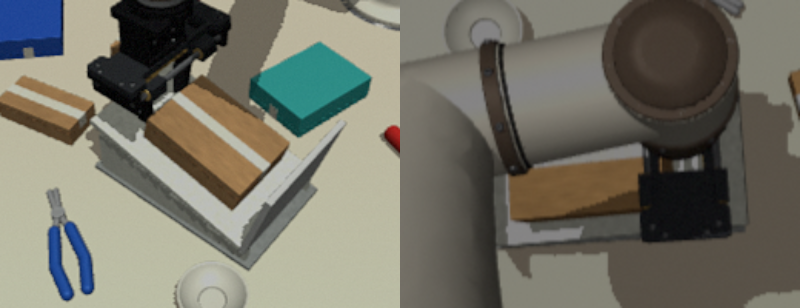

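Emit:
arm_command --rows '[{"jaw": 0.4, "dx": 1, "dy": 0, "dz": 4, "turn": 0}, {"jaw": 0.4, "dx": 2.4, "dy": 0, "dz": 10, "turn": 0}, {"jaw": 0.4, "dx": 3.9, "dy": 0, "dz": 16, "turn": 0}, {"jaw": 0.4, "dx": 5.4, "dy": 0, "dz": 22, "turn": 0}, {"jaw": 0.4, "dx": 6.6, "dy": 0, "dz": 27, "turn": 0}, {"jaw": 0.4, "dx": 7.5, "dy": 0, "dz": 31, "turn": 0}, {"jaw": 0.4, "dx": 7.8, "dy": 0, "dz": 32, "turn": 0}, {"jaw": 0.4, "dx": 8, "dy": 0, "dz": 33, "turn": 0}, {"jaw": 0.4, "dx": 8, "dy": 0, "dz": 33, "turn": 0}]'

```text
t: 4.12
tool_pos: [0.5722, -0.004, 0.1065]
tcp_rot: [-1.262, 1.174, 1.262]
contact_force: [-0.3, -0.3, 0.3]
gripper_width: 0.061
```

```bash
python3 wide.py 4
```

```text
tips [ 0.5722 -0.004   0.0815] stand [  -3.5 -162.3    7.1] heading -175.9 -> dx dy dz [-1.1 -0.5 -0.5] turn -0.06
s 3477 ((-5.673389434814453, -79.49292755126953), (112.29456329345703, 144.5669708251953), 0.0711069256067276) -151.78634991660712 -7.1525005339374745
t 1648 ((-32.368438720703125, -66.33008575439453), (130.5758514404297, 57.3161735534668), 89.89679718017578) -131.6358246169507 -1.0152631359190332
```

View pics/c4.png

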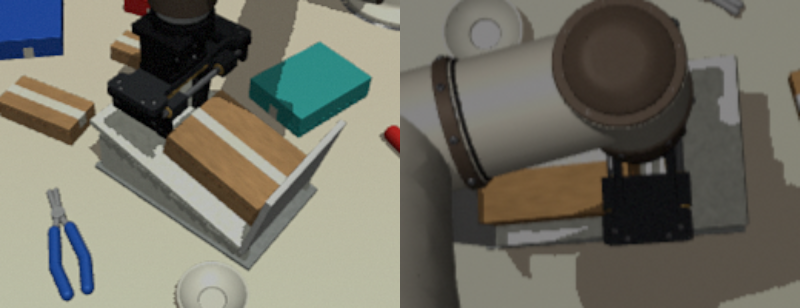

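Emit:
arm_command --rows '[{"jaw": 0.4, "dx": 0.3, "dy": 0, "dz": 1, "turn": 0}, {"jaw": 0.4, "dx": 0.4, "dy": 0, "dz": 1.5, "turn": 0}, {"jaw": 0.4, "dx": 0.4, "dy": 0, "dz": 1.5, "turn": 0}]'

```text
t: 4.47
tool_pos: [0.5722, -0.0029, 0.1062]
tcp_rot: [-1.262, 1.175, 1.262]
contact_force: [-0.6, -0.6, 0.3]
gripper_width: 0.061
```

Emit:
arm_command --rows '[{"jaw": 0.4, "dx": 0.3, "dy": 0, "dz": 1, "turn": 0}, {"jaw": 0.4, "dx": 0.3, "dy": 0, "dz": 1, "turn": 0}]'

```text
t: 4.63
tool_pos: [0.5722, -0.0022, 0.106]
tcp_rot: [-1.262, 1.175, 1.261]
contact_force: [-0.4, -2.8, 1.0]
gripper_width: 0.0607
```

Emit:
arm_command --rows '[{"jaw": 0.4, "dx": 0.3, "dy": 0, "dz": 1, "turn": 0}, {"jaw": 0.4, "dx": 0.3, "dy": 0, "dz": 1, "turn": 0}]'

```text
t: 4.8
tool_pos: [0.5723, -0.0018, 0.106]
tcp_rot: [-1.264, 1.175, 1.261]
contact_force: [1.4, -5.9, 1.7]
gripper_width: 0.0611
```

Emit:
arm_command --rows '[{"jaw": 0.4, "dx": 0.3, "dy": 0, "dz": 1, "turn": 0}, {"jaw": 0.4, "dx": 0.3, "dy": 0, "dz": 1, "turn": 0}]'

```text
t: 4.97
tool_pos: [0.5723, -0.0016, 0.1059]
tcp_rot: [-1.264, 1.176, 1.261]
contact_force: [2.0, -8.8, 3.0]
gripper_width: 0.0612
```

Emit:
arm_command --rows '[{"jaw": 0.4, "dx": 0.3, "dy": 0, "dz": 1.5, "turn": 0}, {"jaw": 0.4, "dx": 0.3, "dy": 0, "dz": 1.5, "turn": 0}, {"jaw": 0.4, "dx": 0.3, "dy": 0, "dz": 1.5, "turn": 0}]'

```text
t: 5.22
tool_pos: [0.5723, -0.0014, 0.1059]
tcp_rot: [-1.265, 1.178, 1.26]
contact_force: [2.3, -13.2, 2.4]
gripper_width: 0.0606
```

Emit:
arm_command --rows '[{"jaw": 0.4, "dx": -3, "dy": 0, "dz": -10, "turn": 0}, {"jaw": 0.4, "dx": -30, "dy": 0, "dz": -25, "turn": 0}, {"jaw": 0.6, "dx": -60, "dy": 0, "dz": -50, "turn": 0}, {"jaw": 1, "dx": -60, "dy": 0, "dz": -90, "turn": 0}, {"jaw": 1, "dx": -60, "dy": 0, "dz": -130, "turn": 0}, {"jaw": 1, "dx": -60, "dy": 0, "dz": -130, "turn": 0}]'

```text
t: 5.72
tool_pos: [0.5813, -0.1327, 0.1654]
tcp_rot: [-1.258, 1.176, 1.256]
contact_force: [0.7, 0.6, -1.0]
gripper_width: 0.0803
```

```bash
python3 - <<'E'
from fr import *
plan([.6458,-.2119,.050],195.5)
E
python3 wide.py 5
```

```text
tips [ 0.5813 -0.1327  0.1404] stand [  -3.7 -301.5   33.8] heading -176.24 -> dx dy dz [ 90.5 -59.  -83.3] turn -11.74
tips [ 0.5813 -0.1327  0.1404] stand [  -3.7 -301.5   33.8] heading -176.24 -> dx dy dz [ 57.9   0.3 128.5] turn -0.4
s 3441 ((-5.447513580322266, -78.84046173095703), (112.50415802001953, 143.3506317138672), 0.039010386914014816) -150.516510922092 -7.134008360470155
t 107 ((12.93836498260498, -9.24425220489502), (15.217008590698242, 31.112958908081055), 88.85845947265625) -17.131968621815066 -1.7273571034878281
```

View pics/c5.png

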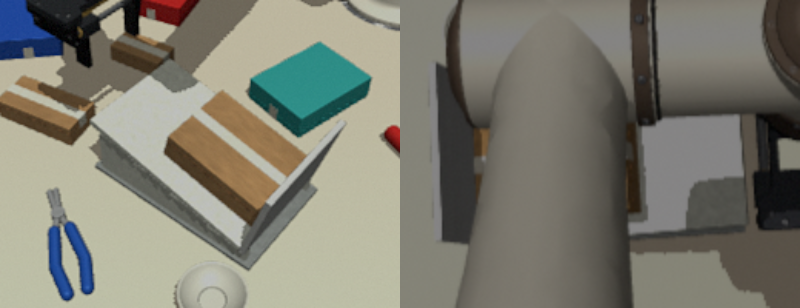

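Emit:
arm_command --rows '[{"jaw": 1, "dx": 0, "dy": -20, "dz": -28, "turn": -6}, {"jaw": 1, "dx": 20, "dy": -40, "dz": -56, "turn": -11.7}, {"jaw": 1, "dx": 50, "dy": -59, "dz": -83, "turn": -11.7}, {"jaw": 1, "dx": 80, "dy": -59, "dz": -83, "turn": -11.7}, {"jaw": 1, "dx": 80, "dy": -59, "dz": -83, "turn": -11.7}, {"jaw": 1, "dx": 80, "dy": -59, "dz": -83, "turn": -11.7}]'

```text
t: 6.32
tool_pos: [0.6447, -0.2053, 0.0824]
tcp_rot: [-1.406, 1.068, 1.415]
contact_force: [-0.3, -0.6, 1.3]
gripper_width: 0.0865
```

Run:
```python
from fr import *
plan([.6458,-.2119,.008],195.5)
snap('scene','s6');snap('wrist','w6');snap('top','t6')
a=cv2.imread('pics/s6.png')[190:390,150:410];b=cv2.imread('pics/w6.png')
cv2.imwrite('pics/c6.png',np.hstack([cv2.resize(a,(400,308)),cv2.resize(b,(400,308))]))
```

```text
tips [ 0.6447 -0.2053  0.0574] stand [  54.2 -356.7  -65.1] heading -164.14 -> dx dy dz [49.4  0.5 -6.8] turn 0.36
```

View pics/c6.png

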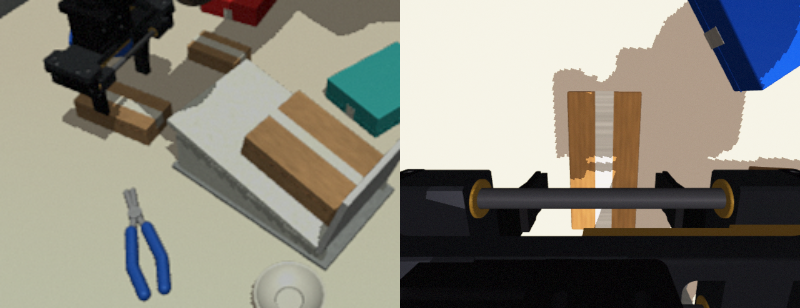

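Emit:
arm_command --rows '[{"jaw": 1, "dx": 15, "dy": 0.5, "dz": -6.8, "turn": 0.4}, {"jaw": 1, "dx": 35, "dy": 0.5, "dz": -6.8, "turn": 0.4}, {"jaw": 1, "dx": 49, "dy": 0.5, "dz": -6.8, "turn": 0.4}, {"jaw": 1, "dx": 49, "dy": 0.5, "dz": -6.8, "turn": 0.4}, {"jaw": 0, "dx": 49, "dy": 0.5, "dz": -6.8, "turn": 0.4}, {"jaw": -0.5, "dx": 49, "dy": 0.5, "dz": -6.8, "turn": 0.4}, {"jaw": -0.5, "dx": 49, "dy": 0.5, "dz": -6.8, "turn": 0.4}, {"jaw": -0.5, "dx": 49, "dy": 0.5, "dz": -6.8, "turn": 0.4}]' --force 15

```text
t: 7.13
tool_pos: [0.6482, -0.2132, 0.0375]
tcp_rot: [-1.406, 1.068, 1.402]
contact_force: [-0.6, -0.1, -0.1]
gripper_width: 0.068
```

Run:
```python
from fr import *
plan([.6458,-.2119,.008],195.5)
# wide from earlier t6
z=load('t6');cv2.imwrite('pics/t6c.png',cv2.resize(z['p'][150:304,170:370,::-1],None,fx=3,fy=3))
Q=S(cloud(z))*1000
m=(abs(Q[...,2]-40)<6)&(Q[...,1]<-1)&(abs(Q[...,0])<80)&(Q[...,1]>-235);q=Q[m]; print(len(q),cv2.minAreaRect(q[:,:2].astype(np.float32)))
```

```text
tips [ 0.6482 -0.2132  0.0125] stand [  57.1 -354.  -110.7] heading -164.58 -> dx dy dz [4.5 1.9 1.9] turn -0.08
3258 ((-2.2040023803710938, -66.49467468261719), (130.9577178955078, 143.51467895507812), 89.94265747070312)
```

View pics/t6c.png

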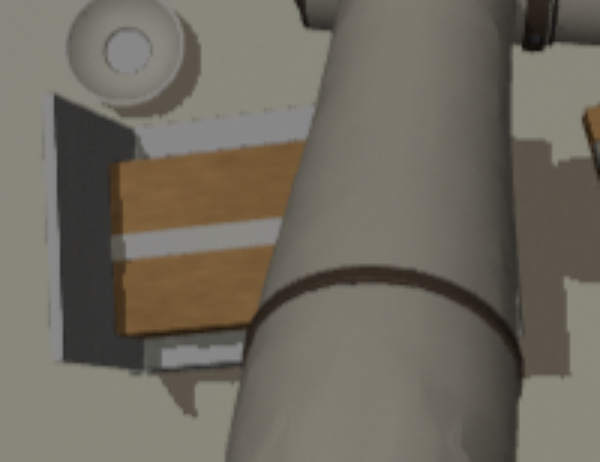

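Emit:
arm_command --rows '[{"jaw": -0.5, "dx": 0, "dy": 0, "dz": 0, "turn": 0}, {"jaw": -0.5, "dx": 0, "dy": 0, "dz": 0, "turn": 0}, {"jaw": -0.5, "dx": 0, "dy": 0, "dz": 0, "turn": 0}]' --force 15

```text
t: 7.38
tool_pos: [0.6474, -0.2133, 0.0372]
tcp_rot: [-1.405, 1.07, 1.404]
contact_force: [-2.1, 0.2, 5.7]
gripper_width: 0.064
```

Emit:
arm_command --rows '[{"jaw": -0.5, "dx": -20, "dy": 0, "dz": 0, "turn": 0}, {"jaw": -0.5, "dx": -60, "dy": 0, "dz": 0, "turn": 0}, {"jaw": -0.5, "dx": -100, "dy": 0, "dz": 0, "turn": 5}, {"jaw": -0.5, "dx": -140, "dy": 0, "dz": 0, "turn": 11.2}, {"jaw": -0.5, "dx": -160, "dy": 0, "dz": 0, "turn": 11.2}, {"jaw": -0.5, "dx": -160, "dy": 0, "dz": 0, "turn": 11.2}]'

```text
t: 7.88
tool_pos: [0.6503, -0.2139, 0.2028]
tcp_rot: [-1.272, 1.166, 1.253]
contact_force: [1.0, -0.3, -0.9]
gripper_width: 0.064
```

Run:
```python
from fr import *
plan(W([-.003,-.075,.040])+[0,0,.06],184.16)
snap('scene','s7');snap('wrist','w7')
a=cv2.imread('pics/s7.png')[100:390,120:500];b=cv2.imread('pics/w7.png')
cv2.imwrite('pics/c7.png',np.hstack([cv2.resize(a,(400,308)),cv2.resize(b,(400,308))]))
```

```text
tips [ 0.6503 -0.2139  0.1778] stand [  59.2 -393.9   49.7] heading -175.76 -> dx dy dz [ 23.1  62.1 307.7] turn 0.08
```

View pics/c7.png

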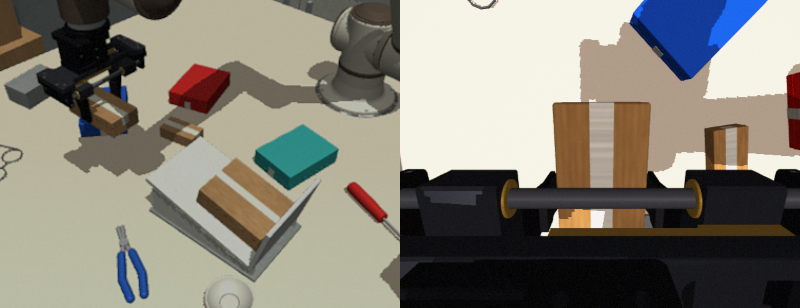

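Run:
```python
from fr import *
w=W([-.0045,-.076,.052]); print(w)
plan(w+[0,0,.03],184.16)
```

```text
[0.56433662 0.09011112 0.10467083]
tips [ 0.6471 -0.2128  0.1709] stand [  56.1 -391.1   43.3] heading -175.82 -> dx dy dz [ 36.5  60.5 308.1] turn 0.02
```

Emit:
arm_command --rows '[{"jaw": -0.5, "dx": 0, "dy": 7, "dz": 35, "turn": 0}, {"jaw": -0.5, "dx": 0, "dy": 14, "dz": 70, "turn": 0}, {"jaw": -0.5, "dx": 0, "dy": 21, "dz": 105, "turn": 0}, {"jaw": -0.5, "dx": 0, "dy": 28, "dz": 140, "turn": 0}, {"jaw": -0.5, "dx": 0, "dy": 35, "dz": 175, "turn": 0}, {"jaw": -0.5, "dx": 0, "dy": 42, "dz": 210, "turn": 0}, {"jaw": -0.5, "dx": 5, "dy": 49, "dz": 245, "turn": 0}, {"jaw": -0.5, "dx": 15, "dy": 55, "dz": 275, "turn": 0}, {"jaw": -0.5, "dx": 25, "dy": 59, "dz": 297, "turn": 0}, {"jaw": -0.5, "dx": 30, "dy": 60.5, "dz": 308, "turn": 0}]'

```text
t: 8.82
tool_pos: [0.5615, 0.0915, 0.1622]
tcp_rot: [-1.262, 1.178, 1.269]
contact_force: [-0.1, -0.4, -2.2]
gripper_width: 0.064
```

Emit:
arm_command --rows '[{"jaw": -0.5, "dx": 0, "dy": 0, "dz": 0, "turn": 0}, {"jaw": -0.5, "dx": 0, "dy": 0, "dz": 0, "turn": 0}]'

```text
t: 8.98
tool_pos: [0.5637, 0.0894, 0.1642]
tcp_rot: [-1.263, 1.177, 1.266]
contact_force: [-0.1, 0.3, -2.4]
gripper_width: 0.0637
```

Run:
```python
from fr import *
w=W([-.0045,-.076,.052]); print(w)
snap('scene','s8');snap('wrist','w8')
plan(w,184.16)
a=cv2.imread('pics/s8.png')[140:390,200:530];b=cv2.imread('pics/w8.png')
cv2.imwrite('pics/c8.png',np.hstack([cv2.resize(a,(400,308)),cv2.resize(b,(400,308))]))
```

```text
[0.56433662 0.09011112 0.10467083]
tips [0.5646 0.0886 0.1405] stand [ -4.4 -85.9  86.4] heading -175.85 -> dx dy dz [35.8  0.1  1.5] turn -0.01
```

View pics/c8.png

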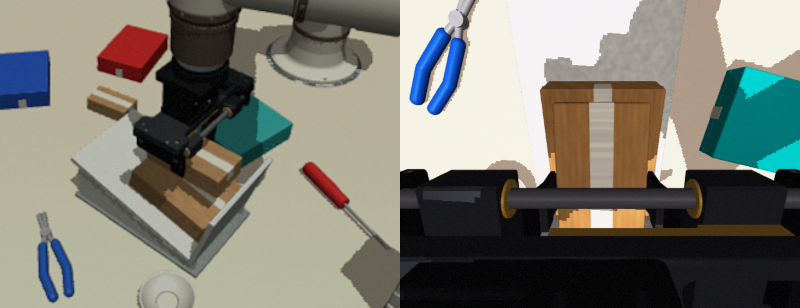

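Emit:
arm_command --rows '[{"jaw": -0.5, "dx": 8, "dy": 0, "dz": 1, "turn": 0}, {"jaw": -0.5, "dx": 15, "dy": 0, "dz": 1, "turn": 0}, {"jaw": -0.5, "dx": 18, "dy": 0, "dz": 1, "turn": 0}, {"jaw": -0.5, "dx": 20, "dy": 0, "dz": 1, "turn": 0}, {"jaw": -0.5, "dx": 22, "dy": 0, "dz": 1, "turn": 0}, {"jaw": -0.5, "dx": 24, "dy": 0, "dz": 1, "turn": 0}, {"jaw": -0.5, "dx": 26, "dy": 0, "dz": 1, "turn": 0}]' --force 8

```text
t: 9.67
tool_pos: [0.5646, 0.0908, 0.1402]
tcp_rot: [-1.263, 1.173, 1.263]
contact_force: [-1.0, 1.7, -0.9]
gripper_width: 0.0641
```

Emit:
arm_command --rows '[{"jaw": -0.5, "dx": 2, "dy": 0, "dz": 0, "turn": 0}, {"jaw": -0.5, "dx": 4, "dy": 0, "dz": 0, "turn": 0}, {"jaw": -0.5, "dx": 4, "dy": 0, "dz": 0, "turn": 0}]'

```text
t: 9.92
tool_pos: [0.5646, 0.0908, 0.1358]
tcp_rot: [-1.264, 1.173, 1.263]
contact_force: [0.1, 1.7, -1.2]
gripper_width: 0.064
```

Run:
```python
from fr import *
w=W([-.0045,-.076,.052]); print(w)
snap('scene','s9')
plan(w,184.16)
a=cv2.imread('pics/s9.png')[200:370,260:480]
cv2.imwrite('pics/c9.png',cv2.resize(a,None,fx=3,fy=3))
```

```text
[0.56433662 0.09011112 0.10467083]
tips [0.5646 0.0907 0.1109] stand [ -4.2 -77.   58.2] heading -175.78 -> dx dy dz [ 6.3  0.3 -0.5] turn 0.06
```

View pics/c9.png

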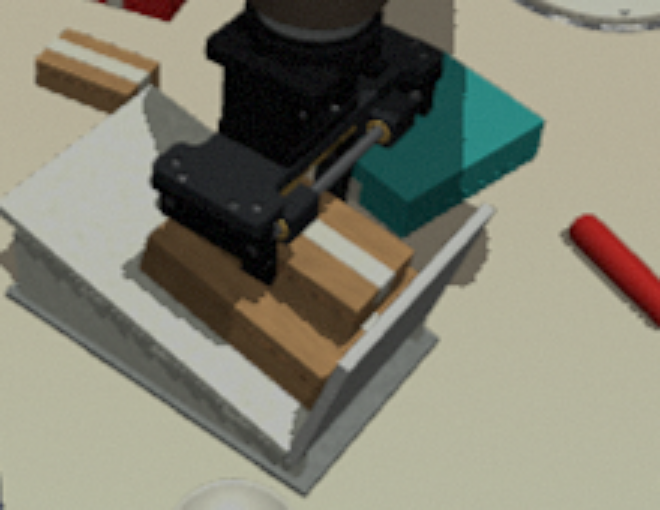

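Emit:
arm_command --rows '[{"jaw": -0.5, "dx": 2, "dy": 0, "dz": 0, "turn": 0}, {"jaw": -0.5, "dx": 4, "dy": 0, "dz": 0, "turn": 0}, {"jaw": -0.5, "dx": 4, "dy": 0, "dz": 0, "turn": 0}]'

```text
t: 10.22
tool_pos: [0.5644, 0.0906, 0.1317]
tcp_rot: [-1.263, 1.173, 1.263]
contact_force: [-0.5, 0.9, -1.2]
gripper_width: 0.0639
```

Emit:
arm_command --rows '[{"jaw": -0.5, "dx": 1.5, "dy": 0, "dz": 0, "turn": 0}, {"jaw": -0.5, "dx": 2, "dy": 0, "dz": 0, "turn": 0}, {"jaw": -0.5, "dx": 2, "dy": 0, "dz": 0, "turn": 0}]'

```text
t: 10.47
tool_pos: [0.5644, 0.0906, 0.13]
tcp_rot: [-1.263, 1.173, 1.263]
contact_force: [-0.4, 0.7, -0.7]
gripper_width: 0.0639
```

Run:
```python
from fr import *
w=W([-.0045,-.076,.052])
snap('scene','s10')
plan(w,184.16)
z=load('s10'); Q=S(cloud(z))*1000
a=cv2.imread('pics/s10.png')[200:370,260:480]
cv2.imwrite('pics/c10.png',cv2.resize(a,None,fx=3,fy=3))
# pts of mid top
m=(Q[...,2]>55)&(Q[...,2]<95)&(Q[...,1]<-3)&(Q[...,1]>-62)&(abs(Q[...,0])<40)
q=Q[m&((z['p'].max(2)>90))]; print(pfit(q/1000), cv2.minAreaRect(q[:,:2].astype(np.float32)))
```

```text
tips [0.5644 0.0906 0.105 ] stand [ -4.4 -75.6  52.4] heading -175.8 -> dx dy dz [ 0.3  0.1 -0.4] turn 0.04
(array([-0.00272088, -0.03599681,  0.07369226]), array([0.00202756, 0.00366663, 0.99999122]), np.int64(802)) ((-4.473527908325195, -36.12140655517578), (51.56971740722656, 65.9251708984375), 89.74491882324219)
```

View pics/c10.png

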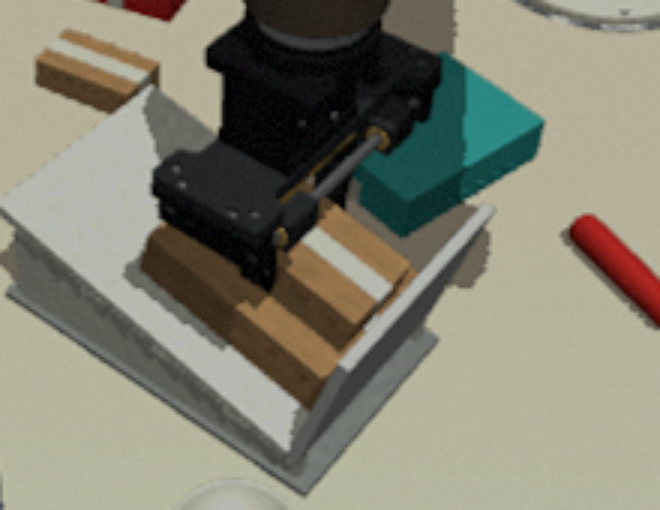

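Emit:
arm_command --rows '[{"jaw": -0.5, "dx": 0.7, "dy": 0, "dz": 3, "turn": 0}, {"jaw": -0.5, "dx": 1.5, "dy": 0, "dz": 6, "turn": 0}, {"jaw": -0.5, "dx": 2, "dy": 0, "dz": 8, "turn": 0}, {"jaw": -0.5, "dx": 2, "dy": 0, "dz": 8, "turn": 0}]'

```text
t: 10.85
tool_pos: [0.5638, 0.0988, 0.128]
tcp_rot: [-1.263, 1.173, 1.263]
contact_force: [-0.2, 0.1, 1.1]
gripper_width: 0.064
```

Emit:
arm_command --rows '[{"jaw": -0.5, "dx": 0.3, "dy": 0, "dz": 1, "turn": 0}, {"jaw": -0.5, "dx": 0.5, "dy": 0, "dz": 2, "turn": 0}, {"jaw": -0.5, "dx": 0.5, "dy": 0, "dz": 2, "turn": 0}]'

```text
t: 11.1
tool_pos: [0.5636, 0.1006, 0.1275]
tcp_rot: [-1.263, 1.174, 1.263]
contact_force: [0.1, 0.2, 0.7]
gripper_width: 0.0638
```

Emit:
arm_command --rows '[{"jaw": -0.5, "dx": 0.3, "dy": 0, "dz": 1, "turn": 0}, {"jaw": -0.5, "dx": 0.5, "dy": 0, "dz": 2, "turn": 0}, {"jaw": -0.5, "dx": 0.5, "dy": 0, "dz": 2, "turn": 0}]'

```text
t: 11.35
tool_pos: [0.5636, 0.1016, 0.1273]
tcp_rot: [-1.264, 1.175, 1.262]
contact_force: [0.9, -3.7, 2.7]
gripper_width: 0.0644
```

```bash
cat > chk.py <<'E'
from fr import *
import sys
n,lo,hi,ymin=sys.argv[1],*map(float,sys.argv[2:5])
snap('scene','s'+n)
plan(W([-.0045,-.076,.052]),184.16); print(robot.read_state()['contact_force'].round(1))
z=load('s'+n); Q=S(cloud(z))*1000
cv2.imwrite('pics/c%s.png'%n,cv2.resize(z['p'][200:370,260:480,::-1],None,fx=3,fy=3))
m=(Q[...,2]>lo)&(Q[...,2]<hi)&(Q[...,1]<-1)&(Q[...,1]>ymin)&(abs(Q[...,0])<60)&(z['p'].max(2)>90)
q=Q[m]; r=pfit(q/1000); print(r, cv2.minAreaRect(q[:,:2].astype(np.float32)),q[:,1].max(),q[:,1].min())
E
python3 chk.py 11 64 85 -58
```

```text
tips [0.5636 0.1017 0.1023] stand [ -4.4 -64.2  52.4] heading -175.8 -> dx dy dz [ -2.4   0.1 -11.6] turn 0.04
[ 1.  -4.8  2.9]
(array([-0.00308838, -0.03038169,  0.07363991]), array([ 2.65229870e-03, -4.81335404e-04,  9.99996367e-01]), np.int64(831)) ((-4.115455627441406, -30.831424713134766), (66.9421157836914, 53.038150787353516), 0.43198955059051514) -4.244642031433352 -57.56025361556542
```

View pics/c11.png

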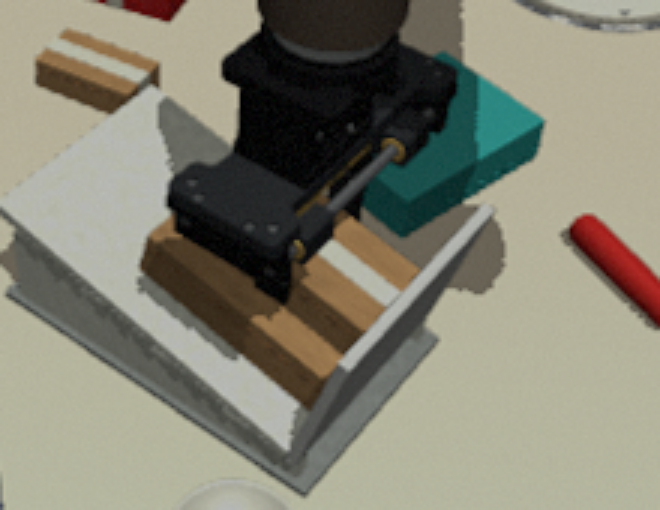

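Emit:
arm_command --rows '[{"jaw": -0.5, "dx": 0.5, "dy": 0, "dz": 2, "turn": 0}, {"jaw": -0.5, "dx": 0.5, "dy": 0, "dz": 2, "turn": 0}, {"jaw": 1, "dx": 0, "dy": 0, "dz": 0, "turn": 0}, {"jaw": 1, "dx": 0, "dy": 0, "dz": 0, "turn": 0}, {"jaw": 1, "dx": 0, "dy": 0, "dz": 0, "turn": 0}, {"jaw": 1, "dx": -2, "dy": 0, "dz": 0, "turn": 0}, {"jaw": 1, "dx": -30, "dy": 0, "dz": 0, "turn": 0}, {"jaw": 1, "dx": -55, "dy": 0, "dz": 0, "turn": 0}, {"jaw": 0.2, "dx": -60, "dy": 0, "dz": -40, "turn": 0}, {"jaw": 0, "dx": -60, "dy": 0, "dz": -80, "turn": 0}]'

```text
t: 12.23
tool_pos: [0.571, 0.0243, 0.1898]
tcp_rot: [-1.268, 1.165, 1.263]
contact_force: [0.4, 0.2, 0.2]
gripper_width: 0.08
```

Emit:
arm_command --rows '[{"jaw": 0, "dx": 0, "dy": 0, "dz": 0, "turn": 0}, {"jaw": 0, "dx": 0, "dy": 0, "dz": 0, "turn": 0}, {"jaw": 0, "dx": 0, "dy": 0, "dz": 0, "turn": 0}]'

```text
t: 12.48
tool_pos: [0.5693, 0.0228, 0.1868]
tcp_rot: [-1.262, 1.174, 1.263]
contact_force: [0.9, 0.5, 0.0]
gripper_width: 0.0616
```

```bash
python3 chk.py 12 64 85 -140
python3 - <<'E'
from fr import *
plan(W([-.0045,-.150,.049]),184.16)
E
```

```text
tips [0.5693 0.0233 0.1618] stand [  -4.4 -154.6   91.6] heading -175.77 -> dx dy dz [57.1 -0.  67. ] turn 0.07
[-0.2  0.  -0.4]
(array([-0.00247159, -0.06552866,  0.07367146]), array([ 3.78210777e-03, -1.62060354e-04,  9.99992835e-01]), np.int64(1906)) ((-4.086830139160156, -67.44505310058594), (126.46874237060547, 66.28682708740234), 89.46083068847656) -4.221859866629462 -130.6454578971163
tips [0.5693 0.0233 0.1618] stand [  -4.4 -154.6   91.6] heading -175.77 -> dx dy dz [42.5  0.1 -5.6] turn 0.07
```

View pics/c12.png

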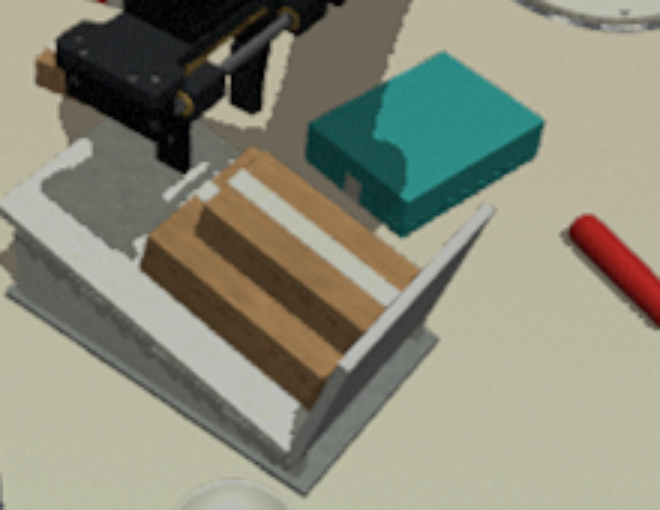

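Emit:
arm_command --rows '[{"jaw": -0.1, "dx": 10, "dy": 0, "dz": -5.6, "turn": 0}, {"jaw": -0.1, "dx": 28, "dy": 0, "dz": -5.6, "turn": 0}, {"jaw": -0.1, "dx": 39, "dy": 0, "dz": -5.6, "turn": 0}, {"jaw": -0.1, "dx": 42, "dy": 0, "dz": -5.6, "turn": 0}, {"jaw": -0.1, "dx": 42, "dy": 0, "dz": -5.6, "turn": 0}]'

```text
t: 12.95
tool_pos: [0.5689, 0.0175, 0.1433]
tcp_rot: [-1.263, 1.176, 1.266]
contact_force: [0.9, 0.6, 0.5]
gripper_width: 0.0399
```

Run:
```python
from fr import *
plan(W([-.0045,-.140,.048]),184.16)
```

```text
tips [0.5689 0.0175 0.1183] stand [  -5.2 -149.9   48. ] heading -175.74 -> dx dy dz [ 2.3 -0.7  9.6] turn 0.1
```

Emit:
arm_command --rows '[{"jaw": -0.1, "dx": 1.2, "dy": 0, "dz": 5, "turn": 0}, {"jaw": -0.1, "dx": 2.2, "dy": 0, "dz": 9, "turn": 0}, {"jaw": -0.1, "dx": 2.4, "dy": 0, "dz": 10, "turn": 0}, {"jaw": -0.1, "dx": 2.6, "dy": 0, "dz": 11, "turn": 0}, {"jaw": -0.1, "dx": 2.6, "dy": 0, "dz": 11, "turn": 0}]'

```text
t: 13.37
tool_pos: [0.5695, 0.0276, 0.1432]
tcp_rot: [-1.265, 1.173, 1.262]
contact_force: [1.4, -4.7, 1.2]
gripper_width: 0.0394
```

Emit:
arm_command --rows '[{"jaw": -0.1, "dx": 0.3, "dy": 0, "dz": 1, "turn": 0}, {"jaw": -0.1, "dx": 0.3, "dy": 0, "dz": 1, "turn": 0}]'

```text
t: 13.53
tool_pos: [0.5695, 0.0278, 0.1431]
tcp_rot: [-1.266, 1.174, 1.261]
contact_force: [1.9, -7.2, 1.5]
gripper_width: 0.0387
```

Emit:
arm_command --rows '[{"jaw": -0.1, "dx": 0.3, "dy": 0, "dz": 1, "turn": 0}, {"jaw": -0.1, "dx": 0.3, "dy": 0, "dz": 1, "turn": 0}]'

```text
t: 13.7
tool_pos: [0.5695, 0.028, 0.1431]
tcp_rot: [-1.267, 1.175, 1.261]
contact_force: [1.8, -9.7, 2.0]
gripper_width: 0.039
```

Emit:
arm_command --rows '[{"jaw": -0.1, "dx": -3, "dy": 0, "dz": -12, "turn": 0}, {"jaw": -0.1, "dx": -30, "dy": 0, "dz": -25, "turn": 0}, {"jaw": 0.2, "dx": -45, "dy": 0, "dz": -60, "turn": 0}, {"jaw": 1, "dx": -45, "dy": 30, "dz": -90, "turn": -3}, {"jaw": 1, "dx": -45, "dy": 50, "dz": -125, "turn": -7}, {"jaw": 1, "dx": -45, "dy": 70, "dz": -160, "turn": -9}, {"jaw": 1, "dx": -45, "dy": 90, "dz": -195, "turn": -9}, {"jaw": 1, "dx": -45, "dy": 95, "dz": -220, "turn": -9}, {"jaw": 1, "dx": -45, "dy": 95, "dz": -220, "turn": -9}, {"jaw": 1, "dx": -45, "dy": 95, "dz": -220, "turn": -9}]'

```text
t: 14.53
tool_pos: [0.4897, -0.1974, 0.1871]
tcp_rot: [-1.375, 1.092, 1.374]
contact_force: [-0.7, 0.3, -0.8]
gripper_width: 0.0828
```

Run:
```python
from fr import *
snap('scene','s13');snap('top','t13');snap('wrist','w13')
plan([.4567,-.2058,.04],193.3)
for n in ('s13','t13','w13'):
    z=load(n);P=cloud(z);Q=S(P)*1000
    m=(abs(Q[...,2]-74)<6)&(Q[...,1]<-1)&(Q[...,1]>-145)&(abs(Q[...,0])<60);q=Q[m]
    if len(q)>50: print(n,'mid',len(q),cv2.minAreaRect(q[:,:2].astype(np.float32)),q[:,1].max())
    s=(P[...,0]>.39)&(P[...,0]<.53)&(P[...,1]>-.28)&(P[...,1]<-.13)&(P[...,2]>.022)&(P[...,2]<.038);q=P[s]*1000
    if len(q)>50: print(n,'small',len(q),q[:,2].mean(),cv2.minAreaRect(q[:,:2].astype(np.float32)))
a=cv2.imread('pics/t13.png')[130:330,170:450];b=cv2.imread('pics/w13.png')
cv2.imwrite('pics/c13.png',np.hstack([cv2.resize(a,(400,308)),cv2.resize(b,(400,308))]))
```

```text
tips [ 0.4905 -0.1955  0.1618] stand [ -98.9 -361.1   41.3] heading -166.75 -> dx dy dz [121.8  35.3  -2.3] turn -0.05
s13 mid 1955 ((-4.3329010009765625, -67.26431274414062), (66.70260620117188, 125.55143737792969), 0.14619040489196777) -4.476462574715856
s13 small 554 29.017768957066263 ((458.1873474121094, -205.19924926757812), (53.232391357421875, 96.09099578857422), 12.174635887145996)
t13 mid 1653 ((6.322696685791016, -51.66796112060547), (101.19581604003906, 102.23114013671875), 89.9547348022461) -1.0586542798434608
t13 small 665 29.994717706240614 ((456.5835266113281, -206.20187377929688), (49.982486724853516, 93.04983520507812), 12.95040512084961)
w13 small 5818 29.59115045856619 ((455.1463317871094, -207.41128540039062), (50.267852783203125, 92.59392547607422), 12.684109687805176)
```

View pics/c13.png

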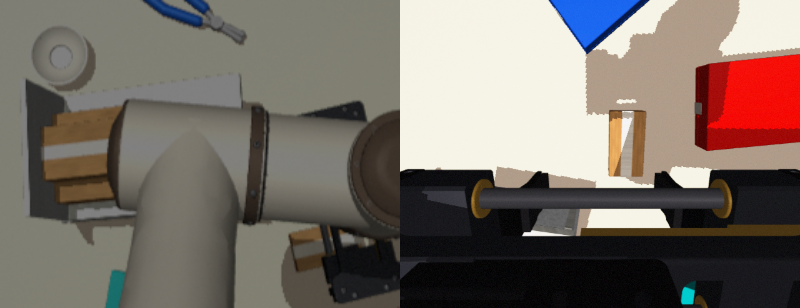

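Emit:
arm_command --rows '[{"jaw": 1, "dx": 10, "dy": 20, "dz": -3, "turn": 0.4}, {"jaw": 1, "dx": 45, "dy": 36, "dz": -3, "turn": 0.4}, {"jaw": 1, "dx": 82, "dy": 36, "dz": -3, "turn": 0.4}, {"jaw": 1, "dx": 115, "dy": 36, "dz": -3, "turn": 0.4}, {"jaw": 1, "dx": 115, "dy": 36, "dz": -3, "turn": 0.4}, {"jaw": 1, "dx": 115, "dy": 36, "dz": -3, "turn": 0.4}]'

```text
t: 15.18
tool_pos: [0.4555, -0.2065, 0.0709]
tcp_rot: [-1.371, 1.096, 1.377]
contact_force: [0.1, -0.3, 0.2]
gripper_width: 0.0872
```

Run:
```python
from fr import *
plan([.4562,-.2066,.009],192.8)
```

```text
tips [ 0.4555 -0.2065  0.0459] stand [-134.5 -341.8  -73.3] heading -167.08 -> dx dy dz [36.9 -0.8 -0.2] turn 0.12
```

Emit:
arm_command --rows '[{"jaw": 0.6, "dx": 15, "dy": -0.8, "dz": 0, "turn": 0}, {"jaw": 0.6, "dx": 30, "dy": -0.8, "dz": 0, "turn": 0}, {"jaw": 0.6, "dx": 37, "dy": -0.8, "dz": 0, "turn": 0}, {"jaw": 0.6, "dx": 37, "dy": -0.8, "dz": 0, "turn": 0}, {"jaw": 0, "dx": 37, "dy": -0.8, "dz": 0, "turn": 0}, {"jaw": -0.6, "dx": 37, "dy": -0.8, "dz": 0, "turn": 0}, {"jaw": -0.6, "dx": 37, "dy": -0.8, "dz": 0, "turn": 0}, {"jaw": -0.6, "dx": 37, "dy": -0.8, "dz": 0, "turn": 0}, {"jaw": -0.6, "dx": 37, "dy": -0.8, "dz": 0, "turn": 0}, {"jaw": -0.6, "dx": 37, "dy": -0.8, "dz": 0, "turn": 0}]' --force 15

```text
t: 16.02
tool_pos: [0.4569, -0.2073, 0.0356]
tcp_rot: [-1.373, 1.095, 1.371]
contact_force: [-0.1, 0.9, 6.1]
gripper_width: 0.0498
```

Emit:
arm_command --rows '[{"jaw": -0.6, "dx": 0, "dy": 0, "dz": 0, "turn": 0}, {"jaw": -0.6, "dx": -20, "dy": 0, "dz": 0, "turn": 0}, {"jaw": -0.6, "dx": -60, "dy": 0, "dz": 0, "turn": 0}, {"jaw": -0.6, "dx": -100, "dy": 0, "dz": 0, "turn": 5}, {"jaw": -0.6, "dx": -140, "dy": 0, "dz": 0, "turn": 8.7}, {"jaw": -0.6, "dx": -175, "dy": 0, "dz": 0, "turn": 8.7}, {"jaw": -0.6, "dx": -185, "dy": 0, "dz": 0, "turn": 8.7}, {"jaw": -0.6, "dx": -185, "dy": 0, "dz": 0, "turn": 8.7}, {"jaw": -0.6, "dx": -185, "dy": 0, "dz": 0, "turn": 8.7}]'

```text
t: 16.77
tool_pos: [0.4558, -0.2069, 0.2189]
tcp_rot: [-1.26, 1.174, 1.262]
contact_force: [0.2, 0.3, -2.5]
gripper_width: 0.0497
```

Run:
```python
from fr import *
snap('scene','s14')
w=W([-.0045,-.056,.084]); print(w)
plan(w+[0,0,.035],184.16)
cv2.imwrite('pics/c14.png',cv2.imread('pics/s14.png')[130:370,180:500])
```

```text
[0.56237692 0.11705476 0.13101851]
tips [ 0.4551 -0.2068  0.1927] stand [-134.9 -376.9   69.2] heading -175.94 -> dx dy dz [  26.8 -130.   315.4] turn -0.1
```

View pics/c14.png

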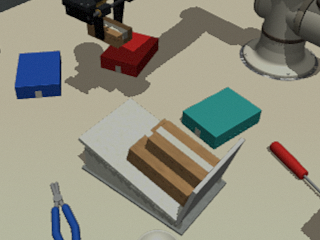

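Emit:
arm_command --rows '[{"jaw": -0.6, "dx": 0, "dy": -14, "dz": 34, "turn": 0}, {"jaw": -0.6, "dx": 0, "dy": -28, "dz": 68, "turn": 0}, {"jaw": -0.6, "dx": 0, "dy": -42, "dz": 102, "turn": 0}, {"jaw": -0.6, "dx": 0, "dy": -56, "dz": 136, "turn": 0}, {"jaw": -0.6, "dx": 0, "dy": -70, "dz": 170, "turn": 0}, {"jaw": -0.6, "dx": 0, "dy": -84, "dz": 204, "turn": 0}, {"jaw": -0.6, "dx": 0, "dy": -98, "dz": 238, "turn": 0}, {"jaw": -0.6, "dx": 5, "dy": -112, "dz": 272, "turn": 0}, {"jaw": -0.6, "dx": 10, "dy": -124, "dz": 300, "turn": 0}, {"jaw": -0.6, "dx": 18, "dy": -130, "dz": 315, "turn": 0}]'

```text
t: 17.65
tool_pos: [0.5639, 0.1191, 0.1987]
tcp_rot: [-1.263, 1.177, 1.265]
contact_force: [0.5, -0.1, -1.4]
gripper_width: 0.0496
```

Emit:
arm_command --rows '[{"jaw": -0.6, "dx": 0, "dy": 0, "dz": 0, "turn": 0}, {"jaw": -0.6, "dx": 0, "dy": 0, "dz": 0, "turn": 0}, {"jaw": -0.6, "dx": 0, "dy": 0, "dz": 0, "turn": 0}]'

```text
t: 17.9
tool_pos: [0.5628, 0.1152, 0.2001]
tcp_rot: [-1.261, 1.179, 1.263]
contact_force: [0.3, 0.4, -0.9]
gripper_width: 0.0494
```

Run:
```python
from fr import *
snap('scene','s15');snap('wrist','w15')
plan(W([-.0045,-.056,.0845]),184.16)
a=cv2.imread('pics/s15.png')[140:390,200:530];b=cv2.imread('pics/w15.png')
cv2.imwrite('pics/c15.png',np.hstack([cv2.resize(a,(400,308)),cv2.resize(b,(400,308))]))
```

```text
tips [0.5632 0.115  0.1764] stand [ -3.8 -68.8 127.6] heading -175.99 -> dx dy dz [44.9  0.7  2.3] turn -0.15
```

View pics/c15.png

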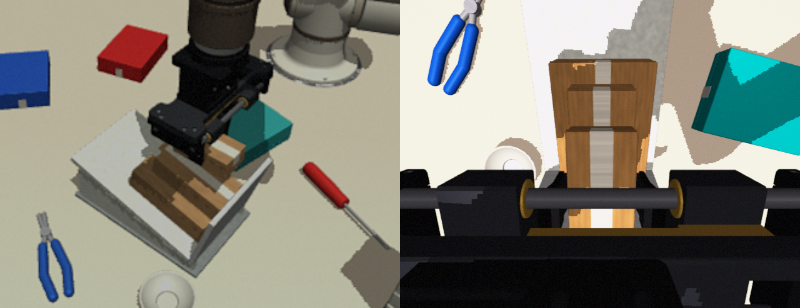

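Emit:
arm_command --rows '[{"jaw": -0.6, "dx": 12, "dy": 0.5, "dz": 2, "turn": -0.1}, {"jaw": -0.6, "dx": 24, "dy": 0.5, "dz": 2, "turn": -0.1}, {"jaw": -0.6, "dx": 30, "dy": 0.5, "dz": 2, "turn": -0.1}, {"jaw": -0.6, "dx": 33, "dy": 0.5, "dz": 2, "turn": -0.1}, {"jaw": -0.6, "dx": 35, "dy": 0.5, "dz": 2, "turn": -0.1}, {"jaw": -0.6, "dx": 37, "dy": 0.5, "dz": 2, "turn": -0.1}, {"jaw": -0.6, "dx": 39, "dy": 0.5, "dz": 2, "turn": -0.1}, {"jaw": -0.6, "dx": 41, "dy": 0.5, "dz": 2, "turn": -0.1}, {"jaw": -0.6, "dx": 41, "dy": 0.5, "dz": 2, "turn": -0.1}]' --force 8

```text
t: 18.75
tool_pos: [0.5636, 0.1188, 0.1611]
tcp_rot: [-1.263, 1.171, 1.262]
contact_force: [-0.3, 0.8, -0.2]
gripper_width: 0.0501
```

Run:
```python
from fr import *
plan(W([-.0045,-.056,.0845]),184.16)
```

```text
tips [0.5636 0.1188 0.1361] stand [ -3.2 -55.6  89.3] heading -175.78 -> dx dy dz [ 4.6  1.4 -1.5] turn 0.06
```

Emit:
arm_command --rows '[{"jaw": -0.6, "dx": 2, "dy": 0, "dz": -0.5, "turn": 0}, {"jaw": -0.6, "dx": 4, "dy": 0, "dz": -1, "turn": 0}, {"jaw": -0.6, "dx": 4.5, "dy": 0, "dz": -1, "turn": 0}, {"jaw": -0.6, "dx": 4.5, "dy": 0, "dz": -1, "turn": 0}]'

```text
t: 19.08
tool_pos: [0.5636, 0.1174, 0.1564]
tcp_rot: [-1.264, 1.172, 1.262]
contact_force: [0.5, 2.7, 0.4]
gripper_width: 0.0501
```

```bash
python3 chk.py 16 92 115 -40
```

```text
tips [0.5636 0.1174 0.1314] stand [ -3.2 -55.8  84.5] heading -175.79 -> dx dy dz [ 26.8   1.3 -27.3] turn 0.05
[1.  1.1 0.9]
(array([-0.00131357, -0.02500788,  0.10362589]), array([0.00772968, 0.00542265, 0.99995542]), np.int64(387)) ((-2.8875865936279297, -24.756725311279297), (29.774320602416992, 51.36066818237305), 89.15725708007812) -9.880501533726335 -39.99838627423998
```

View pics/c16.png

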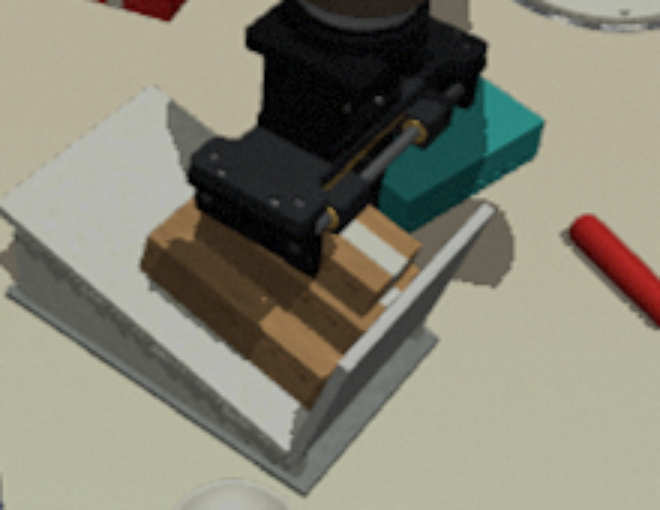

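Emit:
arm_command --rows '[{"jaw": -0.6, "dx": 0.7, "dy": 0.5, "dz": 3, "turn": 0}, {"jaw": -0.6, "dx": 1.5, "dy": 1, "dz": 6, "turn": 0}, {"jaw": -0.6, "dx": 2, "dy": 1, "dz": 8, "turn": 0}, {"jaw": -0.6, "dx": 2, "dy": 1, "dz": 8, "turn": 0}]'

```text
t: 19.47
tool_pos: [0.5616, 0.1252, 0.1545]
tcp_rot: [-1.264, 1.174, 1.263]
contact_force: [0.7, -0.7, 4.4]
gripper_width: 0.0496
```

Emit:
arm_command --rows '[{"jaw": -0.6, "dx": 0.3, "dy": 0, "dz": 1, "turn": 0}, {"jaw": -0.6, "dx": 0.3, "dy": 0, "dz": 1, "turn": 0}]'

```text
t: 19.63
tool_pos: [0.5615, 0.126, 0.1543]
tcp_rot: [-1.263, 1.174, 1.263]
contact_force: [-0.4, -1.6, 5.2]
gripper_width: 0.0499
```

Emit:
arm_command --rows '[{"jaw": -0.6, "dx": 0.3, "dy": 0, "dz": 1, "turn": 0}, {"jaw": -0.6, "dx": 0.3, "dy": 0, "dz": 1, "turn": 0}]'

```text
t: 19.8
tool_pos: [0.5615, 0.127, 0.154]
tcp_rot: [-1.263, 1.174, 1.263]
contact_force: [0.0, -0.8, 5.5]
gripper_width: 0.0498
```

Emit:
arm_command --rows '[{"jaw": -0.6, "dx": 0.3, "dy": 0, "dz": 1, "turn": 0}, {"jaw": -0.6, "dx": 0.3, "dy": 0, "dz": 1, "turn": 0}]'

```text
t: 19.97
tool_pos: [0.5615, 0.1278, 0.1539]
tcp_rot: [-1.264, 1.174, 1.262]
contact_force: [0.5, -2.4, 5.3]
gripper_width: 0.0498
```

Emit:
arm_command --rows '[{"jaw": -0.6, "dx": 0.3, "dy": 0, "dz": 1.5, "turn": 0}, {"jaw": -0.6, "dx": 0.3, "dy": 0, "dz": 1.5, "turn": 0}, {"jaw": 0.6, "dx": -0.5, "dy": 0, "dz": 0, "turn": 0}, {"jaw": 0.6, "dx": -0.5, "dy": 0, "dz": 0, "turn": 0}, {"jaw": 0.6, "dx": -1, "dy": 0, "dz": 0, "turn": 0}, {"jaw": 0.6, "dx": -2, "dy": 0, "dz": 0, "turn": 0}, {"jaw": 0.6, "dx": -30, "dy": 0, "dz": 0, "turn": 0}, {"jaw": 0.6, "dx": -50, "dy": 0, "dz": 0, "turn": 0}, {"jaw": 0, "dx": -55, "dy": 0, "dz": -35, "turn": 0}, {"jaw": -0.3, "dx": -55, "dy": 0, "dz": -62, "turn": 0}]'

```text
t: 20.8
tool_pos: [0.5669, 0.0668, 0.2105]
tcp_rot: [-1.266, 1.168, 1.263]
contact_force: [-0.5, -0.9, 0.0]
gripper_width: 0.0625
```

Emit:
arm_command --rows '[{"jaw": -0.3, "dx": 0, "dy": 0, "dz": 0, "turn": 0}, {"jaw": -0.3, "dx": 0, "dy": 0, "dz": 0, "turn": 0}, {"jaw": -0.3, "dx": 0, "dy": 0, "dz": 0, "turn": 0}]'

```text
t: 21.05
tool_pos: [0.5658, 0.0665, 0.208]
tcp_rot: [-1.262, 1.174, 1.263]
contact_force: [-0.6, -0.3, -0.6]
gripper_width: 0.0441
```

```bash
python3 chk.py 17 94 115 -140
python3 - <<'E'
from fr import *
plan(W([-.0045,-.113,.082]),184.16)
E
```

```text
tips [0.5658 0.0669 0.183 ] stand [  -4.8 -117.2  122.6] heading -175.77 -> dx dy dz [78.3 -0.3 23.3] turn 0.07
[0.7 0.1 0.2]
(array([-0.00253163, -0.04530219,  0.10369504]), array([0.0046151 , 0.00110131, 0.99998874]), np.int64(1137)) ((-4.0465850830078125, -46.591529846191406), (91.66193389892578, 52.03041458129883), 89.3850326538086) -1.0133525877748157 -92.4688246199979
tips [0.5658 0.0669 0.183 ] stand [  -4.8 -117.2  122.6] heading -175.77 -> dx dy dz [40.4 -0.3 -5.5] turn 0.07
```

View pics/c17.png

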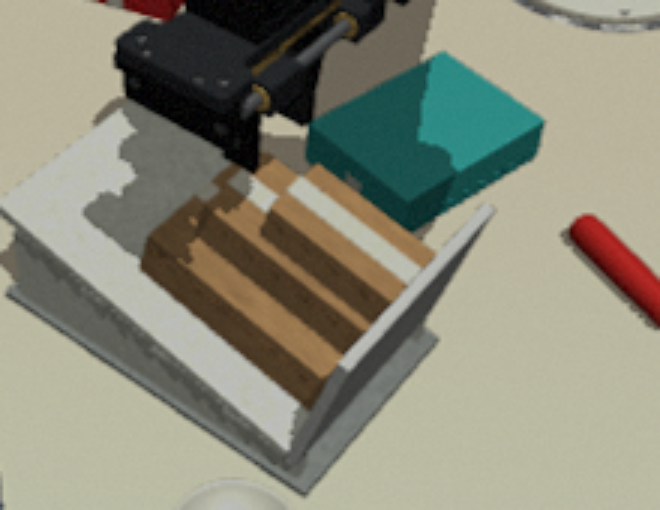

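Emit:
arm_command --rows '[{"jaw": -0.4, "dx": 10, "dy": 0, "dz": -5.5, "turn": 0}, {"jaw": -0.4, "dx": 26, "dy": 0, "dz": -5.5, "turn": 0}, {"jaw": -0.4, "dx": 37, "dy": 0, "dz": -5.5, "turn": 0}, {"jaw": -0.4, "dx": 40, "dy": 0, "dz": -5.5, "turn": 0}, {"jaw": -0.4, "dx": 40, "dy": 0, "dz": -5.5, "turn": 0}]'

```text
t: 21.52
tool_pos: [0.5655, 0.0609, 0.1666]
tcp_rot: [-1.263, 1.176, 1.265]
contact_force: [0.0, 0.6, 0.8]
gripper_width: 0.0264
```

Run:
```python
from fr import *
plan(W([-.0045,-.1025,.082]),184.16)
```

```text
tips [0.5655 0.0609 0.1416] stand [  -5.5 -113.1   81. ] heading -175.76 -> dx dy dz [ 1.5 -1.  10.6] turn 0.08
```

Emit:
arm_command --rows '[{"jaw": -0.4, "dx": 1, "dy": -0.5, "dz": 5, "turn": 0}, {"jaw": -0.4, "dx": 2, "dy": -0.5, "dz": 9, "turn": 0}, {"jaw": -0.4, "dx": 2.2, "dy": -0.5, "dz": 10.5, "turn": 0}, {"jaw": -0.4, "dx": 2.4, "dy": -0.5, "dz": 11.5, "turn": 0}, {"jaw": -0.4, "dx": 2.4, "dy": -0.5, "dz": 11.5, "turn": 0}]'

```text
t: 21.93
tool_pos: [0.5664, 0.0722, 0.1666]
tcp_rot: [-1.264, 1.173, 1.262]
contact_force: [2.5, -1.6, 1.3]
gripper_width: 0.0262
```

Emit:
arm_command --rows '[{"jaw": -0.4, "dx": 0.3, "dy": 0, "dz": 1, "turn": 0}, {"jaw": -0.4, "dx": 0.3, "dy": 0, "dz": 1, "turn": 0}]'

```text
t: 22.1
tool_pos: [0.5664, 0.0724, 0.1665]
tcp_rot: [-1.265, 1.174, 1.262]
contact_force: [1.6, -4.4, 2.0]
gripper_width: 0.0258
```

Emit:
arm_command --rows '[{"jaw": -0.4, "dx": 0.3, "dy": 0, "dz": 1, "turn": 0}, {"jaw": -0.4, "dx": 0.3, "dy": 0, "dz": 1, "turn": 0}]'

```text
t: 22.27
tool_pos: [0.5664, 0.0726, 0.1665]
tcp_rot: [-1.266, 1.175, 1.261]
contact_force: [1.6, -7.0, 3.4]
gripper_width: 0.0261
```

Emit:
arm_command --rows '[{"jaw": -0.4, "dx": -3, "dy": 0, "dz": -12, "turn": 0}, {"jaw": -0.4, "dx": -30, "dy": 0, "dz": -25, "turn": 0}, {"jaw": -0.4, "dx": -60, "dy": 0, "dz": -50, "turn": 0}, {"jaw": -0.4, "dx": -80, "dy": 0, "dz": -85, "turn": 0}, {"jaw": -0.4, "dx": -80, "dy": 10, "dz": -125, "turn": 0}, {"jaw": -0.4, "dx": -80, "dy": 20, "dz": -165, "turn": 0}, {"jaw": -0.4, "dx": -80, "dy": 30, "dz": -205, "turn": 0}, {"jaw": -0.4, "dx": -80, "dy": 40, "dz": -245, "turn": 0}, {"jaw": -0.4, "dx": -80, "dy": 50, "dz": -285, "turn": 0}, {"jaw": -0.4, "dx": -80, "dy": 60, "dz": -325, "turn": 0}]'

```text
t: 23.1
tool_pos: [0.5289, -0.2559, 0.2456]
tcp_rot: [-1.263, 1.172, 1.263]
contact_force: [0.6, -0.2, 1.0]
gripper_width: 0.0259
```

Emit:
arm_command --rows '[{"jaw": -0.4, "dx": 0, "dy": 10, "dz": -40, "turn": 0}, {"jaw": -0.4, "dx": 0, "dy": 20, "dz": -80, "turn": 0}, {"jaw": -0.4, "dx": 0, "dy": 20, "dz": -100, "turn": 0}, {"jaw": -0.4, "dx": 0, "dy": 20, "dz": -100, "turn": 0}]'

```text
t: 23.43
tool_pos: [0.5161, -0.3594, 0.2447]
tcp_rot: [-1.259, 1.176, 1.259]
contact_force: [0.6, 0.5, -0.2]
gripper_width: 0.026
```

Run:
```python
from fr import *
print(tool()[0])
snap('scene','s20');snap('top','t20')
for n in ('s20','t20'):
    z=load(n);P=cloud(z);Q=S(P)*1000
    # empirical: restrict by brown/bright, level bands
    for nm,l in (('wide',40),('mid',74),('small',104)):
        m=(abs(Q[...,2]-l)<5)&(Q[...,1]<-1.5)&(Q[...,1]>-170)&(abs(Q[...,0])<70)
        m=cv2.morphologyEx(m.astype(np.uint8),cv2.MORPH_OPEN,np.ones((3,3)))>0
        q=Q[m]; c,nn,k=pfit(q/1000); print(n,nm,len(q),cv2.minAreaRect(q[:,:2].astype(np.float32)),'y',q[:,1].min().round(1),q[:,1].max().round(1),'x',q[:,0].min().round(1),q[:,0].max().round(1),'n',nn.round(4))
    z0=load(n[0].replace('s','scene0').replace('t','top0')); d=np.abs(z['p'].astype(int)-z0['p']).max(2)>60
    k,_,st,_=cv2.connectedComponentsWithStats(d.astype(np.uint8)); print([s[:5].tolist() for s in st[1:] if s[4]>40])
a=cv2.imread('pics/s20.png')[160:400,200:520];b=cv2.imread('pics/t20.png')[110:330,100:390]
cv2.imwrite('pics/c20.png',np.hstack([cv2.resize(a,(400,300)),cv2.resize(b,(396,300))]))
cv2.imwrite('pics/t20c.png',cv2.resize(cv2.imread('pics/t20.png')[170:285,180:350],None,fx=4.5,fy=4.5,interpolation=cv2.INTER_CUBIC))
```

```text
[ 0.51614763 -0.35935032  0.24468156]
s20 wide 1101 ((-3.4305038452148438, -77.95612335205078), (145.28744506835938, 109.63224792480469), 88.78864288330078) y -150.4 -6.4 x -59.7 51.3 n [ 0.0112 -0.0042  0.9999]
s20 mid 777 ((-1.9355735778808594, -67.30708312988281), (126.02723693847656, 64.55155944824219), 87.96662139892578) y -130.2 -5.0 x -36.0 29.2 n [ 7.2e-03 -8.0e-04  1.0e+00]
s20 small 1167 ((-4.244098663330078, -46.86284255981445), (52.40549087524414, 90.986572265625), 0.6395443081855774) y -92.3 -1.5 x -30.9 22.1 n [0.0081 0.0017 1.    ]
[[201, 0, 12, 8, 46], [490, 0, 29, 55, 1297], [518, 43, 65, 49, 1331], [476, 46, 42, 36, 1078], [504, 111, 16, 9, 59], [224, 121, 10, 17, 124], [453, 121, 27, 25, 153], [212, 126, 10, 18, 123], [415, 135, 30, 35, 207], [511, 136, 19, 13, 68], [205, 143, 220, 71, 3867], [485, 150, 49, 37, 973], [485, 178, 10, 12, 51], [426, 186, 21, 7, 56], [496, 186, 131, 122, 5109], [454, 191, 36, 15, 306], [272, 210, 41, 28, 541], [307, 231, 36, 30, 521], [198, 240, 64, 44, 1369], [281, 245, 56, 72, 1073], [362, 254, 43, 35, 270], [325, 256, 70, 80, 2355]]
t20 wide 2046 ((-5.8398895263671875, -76.4858627319336), (110.70137786865234, 149.88720703125), 0.2777431607246399) y -151.5 -1.7 x -61.1 49.7 n [9.e-04 3.e-04 1.e+00]
t20 mid 982 ((-4.318576812744141, -66.79330444335938), (128.86033630371094, 64.23299407958984), 89.84140014648438) y -131.2 -2.3 x -36.5 27.7 n [-0.0052 -0.002   1.    ]
t20 small 1363 ((-4.351703643798828, -47.50156784057617), (91.58843994140625, 50.4561882019043), 89.77519226074219) y -93.3 -1.6 x -29.7 20.9 n [-3.6e-03 -9.0e-04  1.0e+00]
[[364, 108, 67, 111, 1847], [491, 140, 123, 168, 5978], [597, 164, 43, 70, 1006], [575, 190, 13, 42, 293], [282, 192, 42, 66, 1740], [282, 199, 8, 54, 242], [221, 202, 53, 61, 1208], [191, 204, 25, 37, 664], [449, 205, 42, 67, 1268], [372, 280, 14, 13, 90], [408, 327, 60, 95, 3611], [347, 365, 74, 21, 626], [161, 463, 51, 17, 387]]
```

View pics/c20.png

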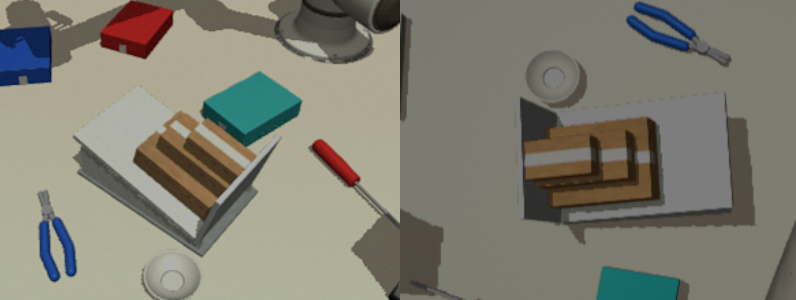

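View pics/t20c.png

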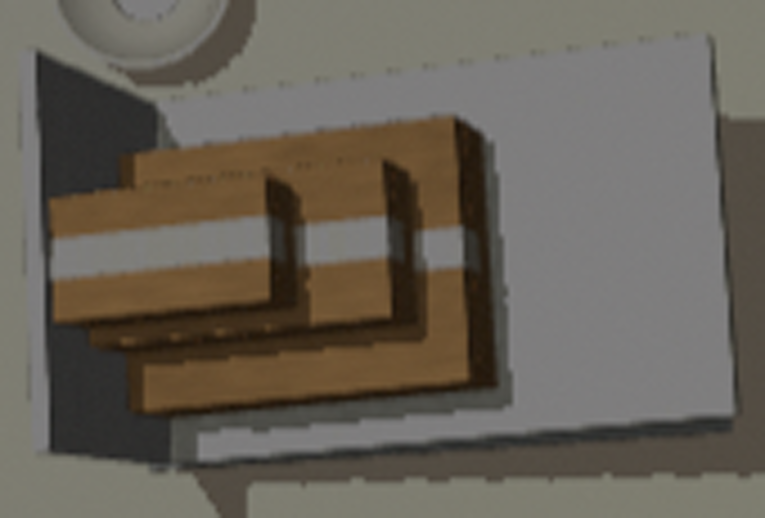

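```bash
python3 -c "
from h import *
print(robot.read_state()['t'],robot.finish_job())"
```

```text
the job is handed in; nothing more can be done
23.5333 None
```

The job was handed in at t = 23.5 s with the whole stack in place and the arm well clear of it. There is no verdict from the system.

- **Wide:** I squared it with two spread fingers and pushed it down the slope into the backstop, until the push force built up to about 13 N.
- **Mid and small:** I gripped each across its width and lowered it so it pivoted flat onto the slope. I slid each to the stop, let go, then pushed its end; the force rose to about 10 N for mid and 7 N for small.

The last pictures show all three cartons flat and stacked against the stop. These are the top-view figures in the stand's frame:

| Carton | Uphill end (mm) | Home (mm) | Yaw to the stand | Centre across the bed, x (mm) |
|---|---|---|---|---|
| wide | -151.5 | -150 | 0.3° | -5.8 |
| mid | -131.2 | -130 | 0.2° | -4.3 |
| small | -93.3 | -92 | 0.2° | -4.4 |

- **End positions:** the 1.2–1.5 mm excess is within the edge measurement error, since the same method also measured the wide carton about 2.5 mm too long.
- **Disagreement:** the final scene-camera fits gave yaws of up to 2° for wide and mid. Those two were partly hidden behind the carton above, and I relied on the top view. When each was unobstructed, the scene camera gave under 0.2°.
- **Bystanders:** the pliers, dish and screwdriver look unmoved in both views.

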